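# Clear the bag sealer's deck and refit its timer knob

### The arm

A 7-joint arm with a two-finger parallel gripper is mounted at the origin on the work surface. World frame = base frame: x ahead of the robot, y to its left, z up, the work surface at z = 0. Lengths are in m, angles in rad, forces in N, time in s.
With the tool pointing down it reaches from about 0.4 to 0.85 m from the base axis. Payload 4.5 kg.
Tool frame: the origin (TCP) lies at the very end of the fingers, on their centre line; the grasp point (between the pads) lies 19 mm behind it; y points along the fingers, x is the direction in which the jaws open and shut, and the axes are right-handed (so a half turn about y gives the same grasp; the last joint's range is limited). The gripper opens to 88 mm and grips with 3 to 60 N. Pads are 18 mm wide; open, the fingers measure 123 mm over their backs; the gripper's body (75 mm by 187 mm) begins 45 mm behind the grasp point.
Start: joints at [1.349, 0.689, -0.195, 1.565, 0.157, 0.902, -0.215], TCP at [0.158, -0.605, 0.239] pointing down, gripper open.
Joint ranges: [-3.01, 3.01], [-0.46, 2.08], [-1.47, 1.51], [0.13, 2.56], [-1, 4.14], [0.04, 2.09], [-2.66, 2.66]. Speed limits (rad/s): [2.57, 2.57, 3.14, 3.14, 3.14, 3.14, 3.14].

### API

Orientations are given as a unit quaternion [x, y, z, w].
In Python, from plant import r gives the robot as it stands.
- The arm moves only by the shell command python3 -m inch 'ROWS' [OPENING] [FORCE]. ROWS is JSON, a list of rows, each a list of 6 numbers: the shift along the tool's x, y, z in mm, then the turn, a rotation vector about the tool's x, y, z in rad. In form: [[x, y, z, ax, ay, az], ...]. A call has 1 to 12 rows; each row shifts and turns the commanded pose from where the row before left it, along the tool's axes as they then stand; what a row does not reach is not made up. A row lasts 1/12 s, in which the tool goes at most 41.7 mm and 7.16 degrees, less where a joint would pass 70% of its speed; a pose out of reach is approached as far as the arm can. A call is refused whole if a number of a shift passes 41.7 or a number of a turn 0.125, either way. A call with a gripper value outside its range is refused whole. OPENING is the finger opening in mm, from 0 to 88.1, set as the call begins (- or left out, the last holds). The fingers move at their own pace and stop on an object; FORCE is the grip in N (left out, the last holds). Time passes only in rows, so rows that do not move let the fingers close. It gives the time, the measured TCP pose, the force and the opening at its end, in the units of the state.
- r.get_state(): the state, without advancing time (a new reading comes with each control period).
- r.snapshot(name): name is "side" or "top"; returns a dict with "img" (400x640x3 uint8, red, green, blue), "range_z" (400x640 float32, m along the optical axis (not along the pixel's ray), 0 where there is no reading), "mtx" (3x3 intrinsics, pixels), "k1" (the pictures are not rectified: a ray, as slopes to the right and down, at radius r is drawn at 1 + k1 r^2 times it, then the intrinsics apply), "camera_from_world" (4x4, takes a point from world to camera coordinates). Camera axes: x right, y down, z forward; pixel columns grow to the right and rows downward; lengths in m; the calibration is good to about 2 mm. A picture is of the moment at which its call begins.
- r.finish_job(): hands the job in, once; it reports no verdict.
The state is a dict: "clock": time; "q": joint angles; "qd": joint speeds; "joint_torque": joint torques, N m; "tool_pos": TCP position; "eef_rot": TCP orientation; "contact_force": force on the tool from outside, world axes, zero at the start; "moment": the same for the moment, N m; "opening": opening from 0.0 (shut) to 1.0 (fully open).
Only numpy, scipy, OpenCV 4.12 (cv2) and the standard library are available. Lean on these libraries where they do the work, as an engineer would, in place of code of your own. Each camera call takes 0.05 s, during which the arm holds its last target.

### The job

The timer knob has come off the bag sealer and spilt buttons lie on its deck, one where the knob has to go. With the scraper block, not with your fingers, sweep the three buttons off the deck into the tray at its left end and stand the scraper back on the counter; then turn the knob to match the flat of the D-shaft, push it fully home on the shaft and press it right down against the shaft's spring. Leave the other things on the counter alone, and finish while still holding the knob and keeping it pressed down, so that I can do up its grub screw.

Things in the scene. Friction and masses are not known exactly. Their poses are not given: they have to be found in the camera images.
- sealer: Table-top bag sealer, fixed, 220 mm deep (x), 350 long (y), flat steel deck in front. Origin: on the counter under its middle; x points to its back, y to its left end. Deck top 50 mm above the counter, from x = -105 to +42 and y = -180 to +170 mm. Sealing jaw and pressing arm behind the deck (x above 65 mm), up to 125 mm high. Timer shaft at x = 0, y = -105 mm.
- deck_left (a point): Middle of the deck's left edge, on its top (sealer x = -31, y = +170 mm), axes as the sealer's. The deck overhangs the housing here by 20 mm, and the tray stands under the edge: what is pushed over it falls into the tray.
- shaft_tip (a point): Centre of the top of the upright steel timer shaft, 20 mm above the deck. A D-shaft: 12 mm in diameter with one flat 2.5 mm from its axis, along its whole height; the top 2 mm are chamfered. This point's x axis points squarely out of the flat. The shaft turns stiffly (0.08 N m).
- timer_stem (a joint): How far the shaft is pressed down against its spring, in m: 0 at rest (up), 0.0045 right down. The spring takes about 4 N to start and 8 N at the bottom.
- knob_center (a point): Centre (17 mm above its underside) of the loose black pointer knob, standing on the counter bore down, 45 g. Round skirt 50 mm across, 7 mm thick; on it a grip bar 22 mm wide (y), 48 mm long (x), with flat parallel sides, its top 34 mm above the underside. The bar's pointed nose and the white line on top point to +x.
- knob_bore (a point): Centre of the bore's mouth in the knob's underside; axes as knob_center. A keyed bore 13.4 mm across and 14 mm deep; its flat is on the nose side (+x), 3.2 mm from the axis: the nose must point the way the shaft's flat faces, within about 10 degrees. Home, the bore's end sits on the shaft's tip and the skirt is 6 mm off the deck; pressed right down, 1.5 mm.
- scraper_center (a point): Centre (25 mm above its underside) of the wooden scraper block, standing on the counter on its rubber lip. Base 90 mm long (x), 24 mm wide (y), 14 mm high; on it, in the middle, a grip rib 72 mm long and 18 mm wide (y), up to 50 mm above the underside. 75 g, the same both ways round.
- tray: White open tray standing on the counter at the sealer's left end, loose, 160 mm (x) by 115 mm (y), 32 mm high, walls 4 mm. Origin: centre of its underside. Its near edge is tucked under the deck's overhang, so that what is pushed off the deck's left end falls into it.
- button1_center (a point): Centre of a round brass coat button lying flat, 25 mm across, 6 mm thick, on the deck just in front of the timer shaft, where it would be under the knob.
- button2_center (a point): Centre of a round brass coat button lying flat, 25 mm across, 6 mm thick, on the front half of the deck.
- button3_center (a point): Centre of a round brass coat button lying flat, 25 mm across, 6 mm thick, on the front half of the deck.
- jar_center (a point): Glass jar with a steel lid, 66 mm across, 85 mm tall; its centre. A bystander: leave it where it is.
- bobbin_center (a point): Wooden thread bobbin standing up, 42 mm across, 48 mm tall; its centre. A bystander: leave it where it is.
- reel_center (a point): Flat reel of braid, 92 mm across, 24 mm tall; its centre. A bystander: leave it where it is.
- calculator_center (a point): Desk calculator, 85 x 130 x 16 mm; its centre. A bystander: leave it where it is.
- pin_tin_center (a point): Round brass tin, 71 mm across, 23 mm tall; its centre. A bystander: leave it where it is.
- tape_center (a point): Round tape measure, 58 mm across, 17 mm tall; its centre. A bystander: leave it where it is.
- shears_center (a point): Tailor's shears lying flat, 220 mm long; its centre. A bystander: leave it where it is.
Mind the look-alikes: they are no part of the job. What is shaped like the part that bears knob_center but blue is not meant.

How it is judged:
By the outcome, as a careful person would: the job done as asked, in the order asked, and still so for the second after the job is handed in, while the arm keeps its last pose, push and grip.
It also fails if it takes over 61 s, if anything falls off the work surface, if the arm or the gripper's body presses on something with over 40 N, if the wrist force passes 120 N, or if a joint passes its speed limit or range.

## Working session

There is one attempt and no reset: what is moved stays moved. The work goes in short steps, Python scripts to look and compute and a shell command to move; the robot and the scene stay as the last step left them, time stands still between calls to the robot, and variables do not carry over. Pictures are saved under pics/ and viewed, and the job is handed in when it is done.

```bash
ls; mkdir -p pics; python3 - <<'E'
from plant import r
import cv2,numpy as np
s=r.get_state(); print({k:np.round(v,3).tolist() for k,v in s.items()})
for n in("side","top"):
    d=r.snapshot(n); cv2.imwrite(f"pics/{n}0.png",d["img"][:,:,::-1]); np.savez(f"{n}0.npz",**d)
    print(n,d["mtx"].tolist(),d["k1"],np.round(d["camera_from_world"],3).tolist())
E
```

```text
pics
{'clock': 0.0, 'q': [1.349, 0.69, -0.195, 1.566, 0.157, 0.902, -0.215], 'qd': [0.001, 0.001, -0.0, 0.0, 0.0, 0.0, 0.003], 'joint_torque': [0.0, -52.756, -1.267, -15.343, -0.053, 0.007, 0.0], 'tool_pos': [0.158, -0.604, 0.238], 'eef_rot': [-0.559, 0.433, -0.432, 0.56], 'contact_force': [0.486, -0.052, 0.23], 'moment': [-0.034, 0.011, 0.066], 'opening': 0.997}
side [[455.1080334396122, 0.0, 325.25131060669247], [0.0, 455.1080334396122, 202.55609513898273], [0.0, 0.0, 1.0]] 0.010069019003449578 [[-0.997, -0.069, -0.02, 0.542], [-0.028, 0.635, -0.772, 0.062], [0.066, -0.769, -0.636, 1.345], [0.0, 0.0, 0.0, 1.0]]
top [[421.4594549727368, 0.0, 328.8956611638486], [0.0, 421.4594549727368, 196.91009472332402], [0.0, 0.0, 1.0]] -0.11278168881322166 [[-0.002, -1.0, -0.013, 0.028], [-0.998, 0.003, -0.057, 0.512], [0.057, 0.012, -0.998, 1.37], [0.0, 0.0, 0.0, 1.0]]
```

View pics/side0.png

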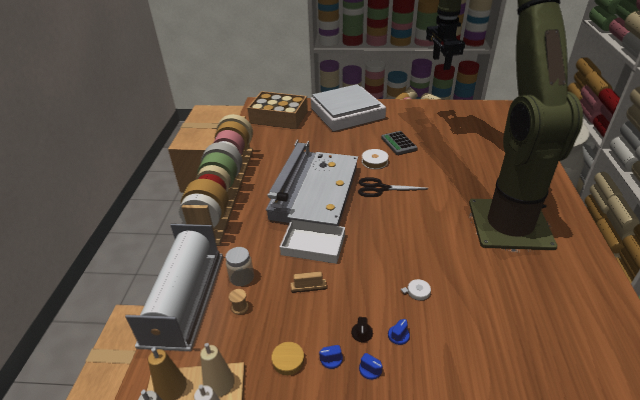

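View pics/top0.png

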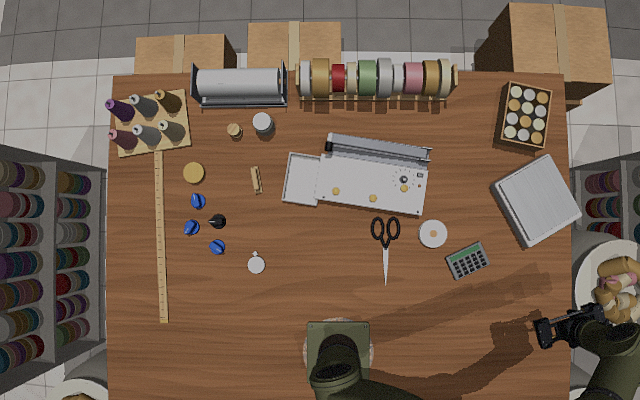

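The top picture shows the black knob at (217,221) and three blue look-alikes at (198,201), (191,228) and (217,247). It also shows the scraper at (256,180), buttons at (336,191), (373,198) and (404,187), the shaft near (403,179) and the tray at (303,178). The black knob is the one meant. I'll enlarge crops to confirm that and measure.

```bash
cat > h.py <<'E'
import numpy as np,cv2
def deproj(d,u,v,z=None):
    """pixel(s)-> world; by range or by plane height z"""
    M=d["mtx"];T=d["camera_from_world"];k=float(d["k1"])
    u=np.atleast_1d(np.asarray(u,float));v=np.atleast_1d(np.asarray(v,float))
    p=np.stack([(u-M[0,2])/M[0,0],(v-M[1,2])/M[1,1]],1)
    q=p.copy()
    for _ in range(30): q=p/(1+k*(q**2).sum(1,keepdims=True))
    ray=np.c_[q,np.ones(len(q))]
    R=T[:3,:3];t=T[:3,3];c=-R.T@t
    if z is None:
        dep=d["range_z"][np.round(v).astype(int),np.round(u).astype(int)]
        return (ray*dep[:,None]-t)@R
    w=ray@R; s=(z-c[2])/w[:,2]
    return c+w*s[:,None]
def proj(d,P):
    M=d["mtx"];T=d["camera_from_world"];k=float(d["k1"])
    P=np.atleast_2d(P); c=P@T[:3,:3].T+T[:3,3]; s=c[:,:2]/c[:,2:]
    s=s*(1+k*(s**2).sum(1,keepdims=True))
    return s*[M[0,0],M[1,1]]+[M[0,2],M[1,2]]
def cloud(d):
    v,u=np.mgrid[0:400,0:640]
    return deproj(d,u.ravel(),v.ravel()).reshape(400,640,3)
def crop(d,u0,v0,u1,v1,f,name):
    im=d["img"][v0:v1,u0:u1,::-1]
    cv2.imwrite(name,cv2.resize(im,None,fx=f,fy=f,interpolation=cv2.INTER_CUBIC))
E
python3 - <<'E'
from h import *
t=dict(np.load("top0.npz"));s=dict(np.load("side0.npz"))
crop(t,280,125,440,225,5,"pics/tdeck.png")
crop(t,170,150,290,270,5,"pics/tknob.png")
crop(s,260,130,380,270,4,"pics/sdeck.png")
crop(s,270,260,430,380,5,"pics/sknob.png")
E
```

```text
(no output)
```

View pics/tdeck.png

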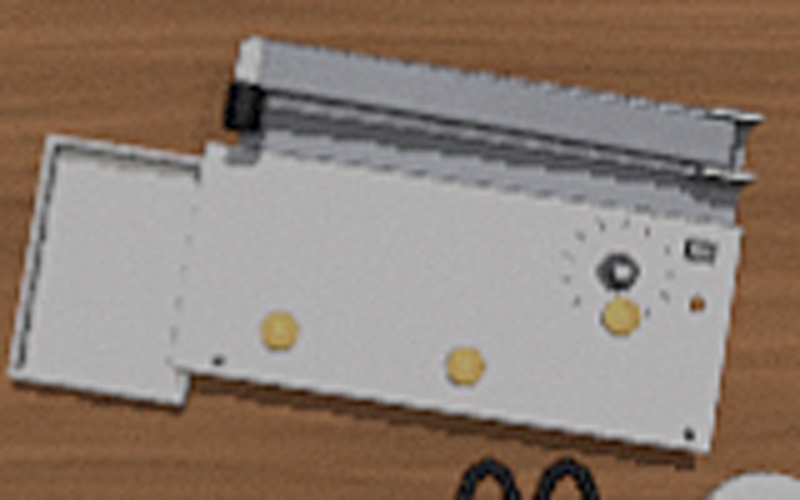

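View pics/tknob.png

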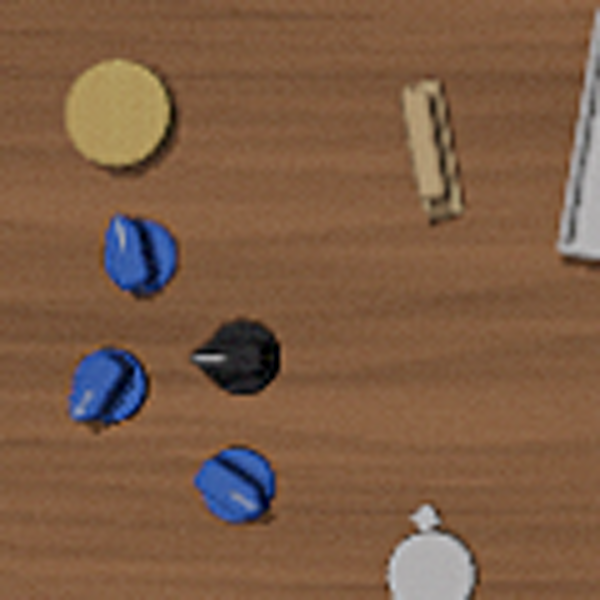

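View pics/sdeck.png

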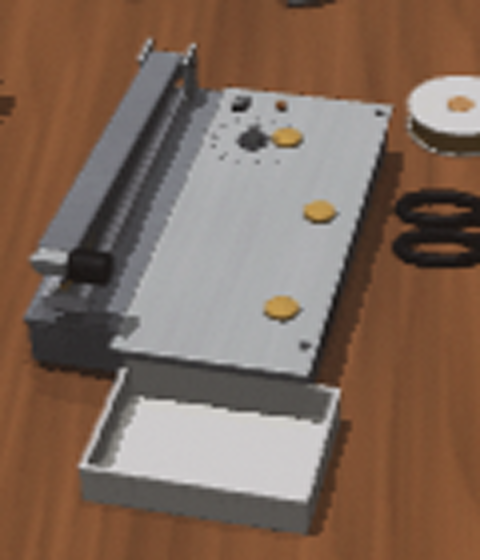

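View pics/sknob.png

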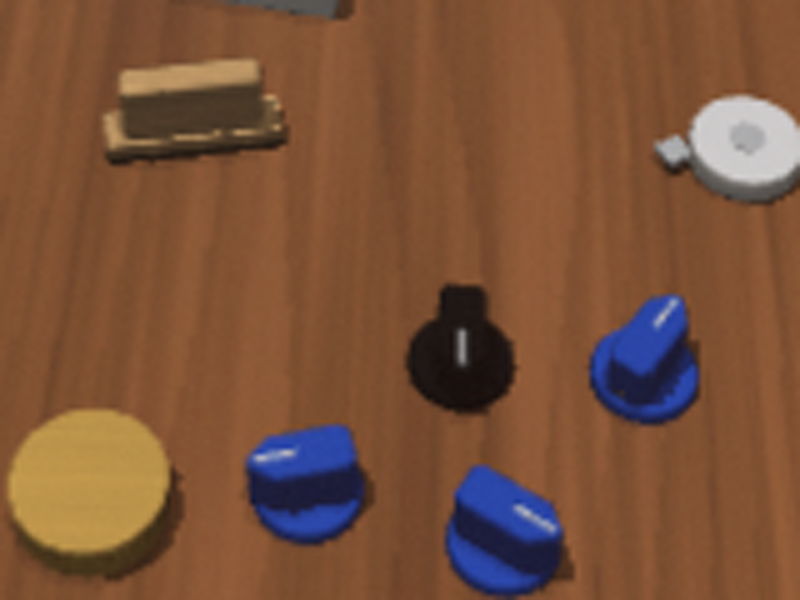

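```bash
python3 - <<'E'
from h import *
t=dict(np.load("top0.npz"));s=dict(np.load("side0.npz"))
for n,d in(("t",t),("s",s)):
    C=cloud(d)
    X,Y,Z=C[...,0],C[...,1],C[...,2]
    tab=(abs(Z)<.02)&(X>.3)&(X<.9)&(abs(Y)<.45)
    print(n,"table z",np.median(Z[tab]),Z[tab].std())
    dk=(abs(Z-.05)<.006)&(X>.35)&(X<.85)&(Y>-.35)&(Y<.15)
    dk=cv2.morphologyEx(dk.astype(np.uint8),cv2.MORPH_OPEN,np.ones((3,3)))
    k,l,st,_=cv2.connectedComponentsWithStats(dk); i=1+st[1:,4].argmax(); m=l==i
    r_=cv2.minAreaRect(C[m][:,:2].astype(np.float32)); print("deck",st[i],r_,np.median(Z[m]))
    print(np.round(cv2.boxPoints(r_),4).tolist())
    # buttons
    hsv=cv2.cvtColor(d["img"],cv2.COLOR_RGB2HSV)
    b=(cv2.inRange(hsv,(15,110,120),(32,255,255))>0)&cv2.dilate(m.astype(np.uint8),np.ones((9,9))).astype(bool)
    k,l,st,ce=cv2.connectedComponentsWithStats(b.astype(np.uint8))
    for i in range(1,k):
        if st[i,4]>15: print("btn",np.round(ce[i],1),st[i,4],np.round(deproj(d,*ce[i],z=.056),4))
    if n=="t": reg=np.s_[205:240,200:235]; sc=np.s_[160:200,245:270]
    else: reg=np.s_[312:345,345:380]; sc=np.s_[265:295,285:335]
    g=d["img"].max(2)
    for lo,hi in((.003,.02),(.026,.045)):
        m=(Z[reg]>lo)&(Z[reg]<hi); P=C[reg][m]; 
        if len(P)>3: print("knob",lo,len(P),P.mean(0).round(4),cv2.minAreaRect(P[:,:2].astype(np.float32)))
    m=(Z[sc]>.04); P=C[sc][m]; print("scr",len(P),P.mean(0).round(4),np.median(P[:,2]),cv2.minAreaRect(P[:,:2].astype(np.float32)))
    m=(Z[sc]>.006); P=C[sc][m]; print("scrall",len(P),P.mean(0).round(4),cv2.minAreaRect(P[:,:2].astype(np.float32)))
crop(t,385,160,425,200,16,"pics/tsh.png"); crop(s,305,145,345,175,16,"pics/ssh.png")
E
```

```text
t table z -4.2327792876075474e-05 0.004452537469646072
deck [ 314  146  114   69 5267] ((0.5662032961845398, -0.11147736012935638), (0.3520965874195099, 0.17513950169086456), 80.6895523071289) 0.04982792009563947
[[0.4512999951839447, -0.2709999978542328], [0.6241000294685364, -0.2994000017642975], [0.6811000108718872, 0.04809999838471413], [0.5083000063896179, 0.07639999687671661]]
btn [404. 188.] 35 [[ 0.5372 -0.2143  0.056 ]]
btn [335.5 190.9] 35 [[0.5285 0.0047 0.056 ]]
btn [372.6 197.9] 36 [[ 0.5057 -0.1135  0.056 ]]
knob 0.003 169 [0.4336 0.3954 0.0057] ((0.4298611581325531, 0.4003906846046448), (0.11694596707820892, 0.1134428158402443), 89.88159942626953)
knob 0.026 88 [0.4333 0.3967 0.033 ] ((0.4330977499485016, 0.39716556668281555), (0.019652631133794785, 0.04496733844280243), 0.08165357261896133)
scr 126 [0.5647 0.2557 0.1015] 0.048461097420036875 ((0.49729016423225403, 0.15635491907596588), (0.31715452671051025, 0.05482172220945358), 56.39898681640625)
scrall 227 [0.5655 0.2575 0.0634] ((0.50978022813797, 0.17534419894218445), (0.354423850774765, 0.09433698654174805), 50.1
[... 433 characters left out ...]
.2085  0.056 ]]
btn [339.4 182.4] 25 [[ 0.5056 -0.1068  0.056 ]]
btn [330.  206.2] 31 [[0.5278 0.0105 0.056 ]]
knob 0.003 207 [0.4306 0.4039 0.0071] ((0.4282773733139038, 0.38974636793136597), (0.0791986733675003, 0.08626705408096313), 3.0827388763427734)
knob 0.026 165 [0.4301 0.4037 0.0331] ((0.42976924777030945, 0.40233808755874634), (0.020824875682592392, 0.04864811524748802), 0.7649003863334656)
scr 212 [0.5637 0.3029 0.0803] 0.04857429854940282 ((0.5219041705131531, 0.6474994421005249), (0.07036212831735611, 0.7805418372154236), 6.922091484069824)
scrall 554 [0.5656 0.2879 0.0434] ((0.49049174785614014, 0.6410592794418335), (0.08974111080169678, 0.7809189558029175), 11.889609336853027)
```

```bash
python3 - <<'E'
import cv2,numpy as np
a=cv2.imread("pics/tsh.png");b=cv2.imread("pics/ssh.png");print(a.shape,b.shape)
a=cv2.resize(a,(480,480));b=cv2.copyMakeBorder(cv2.resize(b,(320,240)),0,240,0,0,cv2.BORDER_CONSTANT)
cv2.imwrite("pics/sh.png",np.hstack([a,b]))
E
```

```text
(640, 640, 3) (480, 640, 3)
```

View pics/tsh.png

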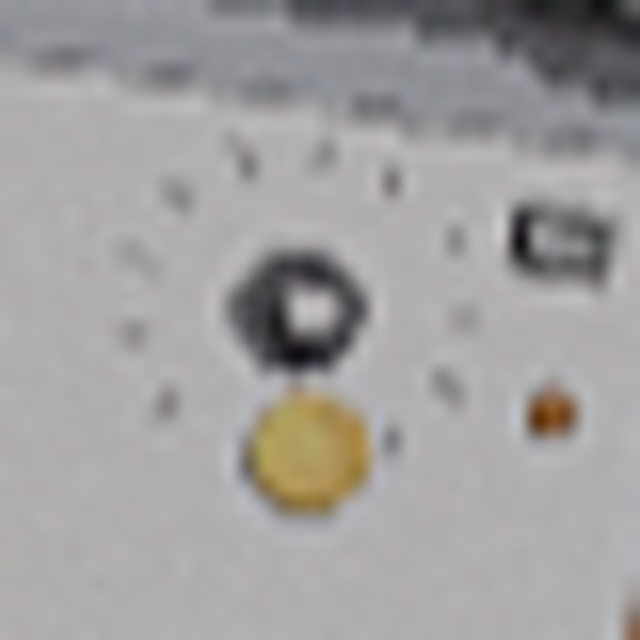

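View pics/ssh.png

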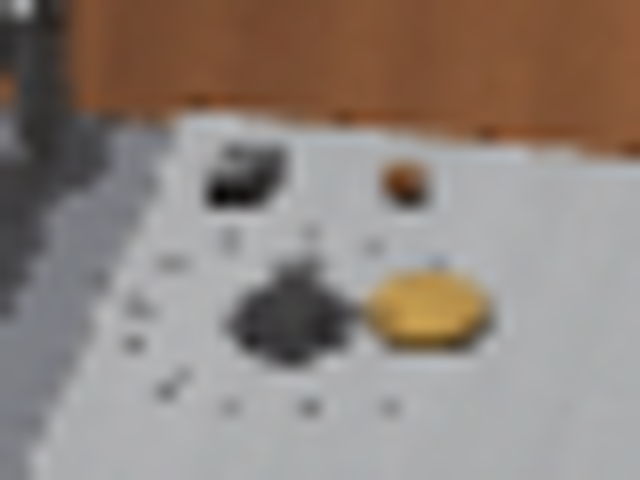

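```bash
python3 - <<'E'
from h import *
np.set_printoptions(linewidth=200)
t=dict(np.load("top0.npz"));s=dict(np.load("side0.npz"))
for d,(u0,u1,v0,v1) in((t,(396,412,172,186)),(s,(316,332,156,172))):
    C=cloud(d); print(u0,v0); print(d["img"][v0:v1,u0:u1].mean(2).astype(int)); print((C[v0:v1,u0:u1,2]*1000).astype(int))
    sh=np.array([.567,-.213])
    for z in(.05,.07): print(z,proj(d,[*sh,z]))
# scraper & side cams
for n,d,sc in(("t",t,np.s_[160:200,247:267]),("s",s,np.s_[268:294,286:330])):
    P=cloud(d)[sc].reshape(-1,3)
    for lo,hi in((.005,.02),(.042,.055)):
        Q=P[(P[:,2]>lo)&(P[:,2]<hi)]; print(n,lo,len(Q),Q.mean(0).round(4),cv2.minAreaRect(Q[:,:2].astype(np.float32)))
E
```

```text
396 172
[[137 171 176 176 177 177 175 176 175 175 174 176 179 158 177 173]
 [162 176 174 176 175 178 178 176 175 175 175 173 172 176 174 176]
 [176 176 173 172 178 178 177 182 181 178 176 176 175 176 176 175]
 [176 174 174 177 183 163 146 146 145 157 181 179 177 175 174 177]
 [176 175 175 182 165 114  70  68  59  96 153 181 178 175 173 175]
 [175 175 179 171 122  73  75  92  68  63  89 159 180 177 175 176]
 [174 175 182 127  77  71  74 152 156 145  82 106 179 176 175 176]
 [175 177 182 113  79  61  53 171 189 173  97  81 182 177 174 178]
 [177 176 181 143  81  61  33 126 142 125  73 131 178 174 174 175]
 [174 175 181 173 114  77  40  43  53  67  71 171 178 176 176 173]
 [174 175 174 185 168  92  57  24  43  64 155 181 176 174 172 175]
 [177 176 177 176 184 155 158 122 157 153 182 179 175 176 176 179]
 [170 175 174 174 178 183 171 142 162 165 173 178 176 174 173 177]
 [170 174 174 177 180 157 147 139 136 126 148 166 178 177 177 177]]
[[  48   53   53   51   53   49   49   48   50   43   50   50   44   48   50   46]
 [  49   52   49   49   48   50   55   50   52   46   46   45   51   4
[... 2916 characters left out ...]
48 48 48]
 [50 48 49 47 51 47 49 46 53 49 50 51 47 46 46 51]]
0.05 [[322.35015352 164.18293352]]
0.07 [[322.20162046 159.18081879]]
t 0.005 87 [0.5652 0.262  0.0108] ((0.5748257637023926, 0.2670988142490387), (0.1272902637720108, 0.06379465758800507), 2.8831000328063965)
t 0.042 113 [0.5704 0.2661 0.0482] ((0.5706453919410706, 0.2670380771160126), (0.06893560290336609, 0.017880668863654137), 11.974273681640625)
s 0.005 196 [0.567  0.2783 0.0124] ((0.5681402683258057, 0.27246329188346863), (0.08970996737480164, 0.026759717613458633), 12.456052780151367)
s 0.042 187 [0.5674 0.2737 0.0482] ((0.5676935315132141, 0.2728246748447418), (0.07078071683645248, 0.02133173868060112), 11.163888931274414)
```

```bash
python3 - <<'E'
from plant import r
import numpy as np
for n in("top","side"):
    a=[r.snapshot(n) for _ in range(5)]
    d=dict(a[0]); d["img"]=np.mean([x["img"] for x in a],0); d["zs"]=np.array([x["range_z"] for x in a])
    np.savez(n+"A.npz",**d)
E
cat > fit.py <<'E'
from h import *
from scipy.optimize import minimize
def dpoly(r,fl,ang):
    th=np.arccos(fl/r); a=np.linspace(th,2*np.pi-th,60)+ang
    return np.c_[r*np.cos(a),r*np.sin(a)]
D={n:dict(np.load(n+"A.npz")) for n in("top","side")}
box={"top":(394,170,414,188),"side":(312,154,332,172)}
SS=8
def mask(d,b,polys):
    h,w=(b[3]-b[1])*SS,(b[2]-b[0])*SS
    m=np.zeros((h,w),np.uint8)
    for P in polys:
        uv=(proj(d,P)-[b[0],b[1]]+.5)*SS-.5
        hull=cv2.convexHull(uv.astype(np.float32))
        cv2.fillPoly(m,[np.round(hull*16).astype(np.int32)],1,shift=4)
    return m
def shrink(m): return cv2.resize(m.astype(np.float32),None,fx=1/SS,fy=1/SS,interpolation=cv2.INTER_AREA)
def lift(p,c,z): return np.c_[p+c,np.full(len(p),z)]
def model(n,c,ang,ch,rb):
    d=D[n];b=box[n]
    R=np.c_[np.cos(np.linspace(0,6.28,60)),np.sin(np.linspace(0,6.28,60))]*rb
    ring=mask(d,b,[np.vstack([lift(R,c,.05),lift(R,c,.05+hb)])])
    full=dpoly(.006,.0025,ang); top=dpoly(.006-ch,.0025-ch,ang)
    body=mask(d,b,[np.vstack([lift(full,c,.05),lift(full,c,.068),lift(top,c,.07)])])
    cap=mask(d,b,[lift(top,c,.07)])
    low=mask(d,b,[np.vstack([lift(full,c,.05),lift(full,c,.068)])])
    # labels: ring, body side, chamfer, cap
    body_=body*(1-cap); 
    return [shrink(ring*(1-body)),shrink(body_),shrink(cap)]
def cost(n,c,ang,ch,rb,full=False):
    M=model(n,c,ang,ch,rb); d=D[n];b=box[n]
    I=d["img"][b[1]:b[3],b[0]:b[2]].mean(2)
    sl=slice(4,14) if n=="top" else slice(3,14)
    cs=slice(4,15) if n=="top" else slice(2,12)
    if n=="top": sl=slice(5,12)
    I=I[sl,cs].ravel(); A=np.stack([m[sl,cs].ravel() for m in M],1); A=np.c_[A,1-A.sum(1)]
    sel=np.ones(len(I),bool)
    x,*_=np.linalg.lstsq(A,I,rcond=None)
    e=((A@x-I)**2).mean()
    return (e,x) if full else e
hb=.0
if __name__=="__main__":
  for hb in(0.,.004,.008):
   for n in("top","side"):
    res=[]
    for ang in range(-180,180,15):
        o=min((minimize(lambda p:cost(n,np.array([.567+p[0]*.001,-.213+p[1]*.001]),np.radians(ang),.001,p[2]*.001),[x0,y0,10.5],method="Nelder-Mead",options=dict(maxiter=120,xatol=.05,fatol=.1)) for x0,y0 in((0,0),(1,-1))),key=lambda o:o.fun)
        res.append((ang,int(o.fun),np.round(o.x,1).tolist()))
    res.sort(key=lambda a:a[1]); print(hb,n,res[:6], res[-1][1])
    a=res[0];p=a[2]; print(cost(n,np.array([.567+p[0]*.001,-.213+p[1]*.001]),np.radians(a[0]),.001,p[2]*.001,True)[1].astype(int))
E
python3 fit.py
```

```text
0.0 top [(0, 209, [-0.0, -0.0, 12.7]), (-15, 215, [-0.0, -0.0, 12.7]), (-30, 232, [-0.0, -0.0, 12.7]), (15, 236, [-0.0, -0.0, 12.7]), (-45, 264, [0.0, -0.0, 12.7]), (-60, 308, [-0.0, -0.0, 12.7])] 603
[ 71  71 189 178]
0.0 side [(0, 991, [-0.0, -0.0, 11.6]), (-15, 1017, [-0.0, -0.0, 11.6]), (15, 1023, [-0.0, -0.0, 11.6]), (-30, 1061, [0.0, -0.0, 11.6]), (30, 1090, [-0.0, -0.0, 11.6]), (-180, 1096, [-0.0, -0.0, 11.5])] 1198
[ 52  87 199 162]
0.004 top [(-15, 167, [-0.5, 0.3, 12.5]), (15, 182, [-0.5, 0.4, 12.3]), (0, 220, [-0.0, -0.0, 12.2]), (-30, 244, [-0.0, -0.0, 12.2]), (-45, 280, [0.0, -0.0, 12.2]), (-60, 300, [-0.3, 0.7, 12.6])] 615
[ 73  62 190 178]
0.004 side [(0, 1199, [0.0, -0.0, 10.8]), (-15, 1209, [0.0, -0.0, 10.8]), (15, 1232, [0.0, -0.0, 10.8]), (-30, 1234, [0.0, -0.0, 10.6]), (-180, 1247, [-0.0, -0.0, 11.0]), (-165, 1258, [-0.0, -0.0, 11.0])] 1350
[ 71  87 200 161]
0.008 top [(0, 174, [-0.5, 0.7, 12.4]), (30, 201, [-1.2, 0.8, 12.5]), (-30, 207, [-0.4, 0.5, 12.1]), (-60, 243, [-1.1, 0.3, 12.4]), (-15, 272, [-0.0, -0.0, 11.6]), (15, 293, [-0.0, -0.0, 11.6])] 634
[ 76  52 193 180]
0.008 side [(-105, 726, [-5.9, 9.6, 13.8]), (-150, 1145, [-1.3, 3.2, 8.2]), (0, 1364, [0.0, -0.0, 10.8]), (-15, 1366, [0.0, -0.0, 10.8]), (-30, 1376, [0.0, -0.0, 10.8]), (-90, 1382, [0.0, -0.0, 10.8])] 1475
[ 67  62 120 165]
```

```bash
cat > fit2.py <<'E'
import fit; from fit import *
S=np.array([[0,0,11.],[1.5,0,11],[0,1.5,11],[0,0,12.5]])
for hb in(0,.003):
  fit.hb=hb
  for n in("top","side"):
   for ch in(.0005,.0012):
    res=[]
    for ang in range(-50,51,10):
        o=min((minimize(lambda p:cost(n,np.array([.567+p[0]*.001,-.213+p[1]*.001]),np.radians(ang),ch,p[2]*.001),[0,0,0],method="Nelder-Mead",options=dict(maxiter=150,xatol=.02,fatol=.05,initial_simplex=S+[0,k,0])) for k in(0,3)),key=lambda o:o.fun)
        res.append((ang,int(o.fun),np.round(o.x,1).tolist()))
    res.sort(key=lambda a:a[1]); print(hb,n,ch,res[:5])
E
python3 fit2.py
```

```text
0 top 0.0005 [(0, 120, [-0.7, 0.2, 12.9]), (-10, 124, [-0.9, 0.1, 13.2]), (-20, 129, [-0.7, -0.1, 12.9]), (-30, 145, [-0.6, -0.0, 12.9]), (10, 148, [-0.5, 0.1, 12.8])]
0 top 0.0012 [(-10, 170, [-0.7, 0.0, 12.7]), (0, 172, [-0.7, -0.0, 12.8]), (-20, 186, [-0.6, -0.0, 12.8]), (-30, 199, [-0.6, -0.0, 12.8]), (10, 199, [-0.7, 0.0, 12.7])]
0 side 0.0005 [(-10, 632, [-3.2, 3.4, 14.4]), (-20, 634, [-4.2, 3.0, 15.3]), (-30, 636, [-4.3, 3.0, 15.4]), (-40, 639, [-4.7, 3.1, 15.9]), (0, 639, [-2.2, 3.7, 13.7])]
0 side 0.0012 [(-20, 640, [-3.9, 3.1, 15.1]), (-10, 641, [-3.7, 3.2, 15.0]), (-30, 644, [-4.6, 3.1, 15.7]), (-40, 646, [-5.3, 2.8, 16.2]), (-50, 651, [-5.8, 2.3, 16.8])]
0.003 top 0.0005 [(0, 107, [-1.0, 0.4, 12.8]), (-10, 112, [-0.8, 0.4, 12.7]), (-20, 118, [-0.7, 0.3, 12.5]), (10, 124, [-0.9, 0.4, 12.8]), (-30, 134, [-0.6, 0.3, 12.5])]
0.003 top 0.0012 [(-10, 162, [-0.7, 0.1, 12.6]), (0, 179, [-0.8, 0.1, 12.3]), (-20, 182, [-0.7, 0.1, 12.6]), (10, 186, [-0.7, 0.3, 12.5]), (-40, 196, [-1.0, 0.2, 12.7])]
0.003 side 0.0005 [(-10, 625, [-2.7, 5.0, 13.0]), (0, 626, [-2.3, 5.2, 12.7]), (-20, 630, [-3.4, 5.0, 13.4]), (-30, 636, [-3.6, 4.9, 13.7]), (10, 636, [-2.0, 5.3, 12.3])]
0.003 side 0.0012 [(-10, 629, [-2.5, 5.3, 12.7]), (-20, 630, [-3.4, 5.0, 13.7]), (0, 636, [-3.4, 5.0, 13.8]), (-30, 641, [-3.3, 5.3, 13.2]), (-40, 645, [-4.1, 5.0, 14.0])]
```

```bash
cat >> h.py <<'E'
from scipy.spatial.transform import Rotation as Ro
YAW=np.radians(-9.3); O=np.array([.584,-.109])
def s2w(x,y):
    c,s=np.cos(YAW),np.sin(YAW); return O+[c*x-s*y,s*x+c*y]
def w2s(P):
    c,s=np.cos(YAW),np.sin(YAW); e=np.asarray(P)[...,:2]-O
    return np.stack([c*e[...,0]+s*e[...,1],-s*e[...,0]+c*e[...,1]],-1)
def pose():
    from plant import r
    st=r.get_state(); R=Ro.from_quat(st["eef_rot"]).as_matrix(); return np.array(st["tool_pos"]),R,st
def yawof(R): return np.degrees(np.arctan2(R[1,0],R[0,0]))
def plan(p0,yaw0,p1,yaw1,n):
    """n equal rows for an upright tool: returns shift/row mm, turn about y per row"""
    dy=(yaw1-yaw0); th=np.radians(dy)/n
    A=np.zeros((3,3))
    for i in range(n):
        y=np.radians(yaw0)+i*th; x=np.array([np.cos(y),np.sin(y),0]); Y=np.array([0,0,-1.]); A+=np.c_[x,Y,np.cross(x,Y)]
    sh=np.linalg.solve(A,np.asarray(p1)-p0)*1000
    return sh.round(2).tolist(),round(-th,4)
E
python3 - <<'E'
from h import *
p,R,st=pose(); print(p,np.round(R,3).tolist(),yawof(R))
t=dict(np.load("topA.npz"))
z=np.median(t["zs"],0); t["range_z"]=z; C=cloud(t)
for u,v,n in((419.5,185.7,"led"),(419,174.7,"sw"),(324,197,"scr1"),(417.5,211.5,"scr2")):
    P=deproj(t,u,v,.05)[0]; i,j=int(round(v)),int(round(u)); print(n,P.round(4),w2s(P).round(4),(C[i-2:i+3,j-2:j+3,2]*1e3).astype(int).tolist())
print((C[174:184,397:411,2]*1e3).astype(int))
# tray corners/ bounds in sealer frame
m=(abs(C[...,2]-.032)<.008)|(abs(C[...,2])<.012)
S=w2s(C)
for u,v in((288,152.5),(282,200.5),(317,205)): print(w2s(deproj(t,u,v,.032)[0]))
for n,u,v in(("jar",263,121),("bob",235,130)): print(n,deproj(t,u,v,.05))
E
```

```text
[ 0.15817627 -0.60467602  0.23875135] [[0.253, -0.0, 0.967], [-0.967, -0.0, 0.253], [0.0, -1.0, -0.0]] -75.3387267610677
led [ 0.545  -0.2656  0.05  ] [-0.0132 -0.1608] [[54, 52, 56, 50, 48], [56, 56, 56, 48, 47], [48, 56, 52, 49, 51], [48, 50, 50, 49, 50], [50, 49, 48, 48, 48]]
sw [ 0.5805 -0.2645  0.05  ] [ 0.0217 -0.154 ] [[53, 52, 49, 49, 48], [55, 55, 56, 54, 53], [54, 54, 55, 55, 54], [51, 56, 54, 56, 53], [49, 51, 50, 53, 51]]
scr1 [0.5096 0.0415 0.05  ] [-0.0977  0.1365] [[50, 50, 48, 49, 49], [50, 47, 48, 50, 46], [50, 53, 48, 49, 50], [48, 48, 50, 52, 47], [0, 48, 46, 53, 48]]
scr2 [ 0.4621 -0.2579  0.05  ] [-0.0962 -0.1666] [[49, 50, 49, 50, 50], [50, 53, 49, 51, 51], [48, 50, 51, 52, 47], [49, 51, 49, 49, 50], [-4, 49, 50, 52, 49]]
[[52 46 47 50 50 50 50 49 51 50 49 49 49 49]
 [49 49 49 49 51 52 53 53 50 49 49 49 48 48]
 [49 51 50 49 49 50 51 53 47 52 47 50 50 49]
 [48 46 51 51 51 50 52 49 49 51 51 50 51 50]
 [51 50 49 49 50 67 70 68 70 50 51 49 50 51]
 [51 46 51 51 51 62 69 69 71 52 51 49 48 47]
 [52 50 49 51 51 51 63 67 52 55 49 46 47 46]
 [51 48 51 50 49 51 51 49 52 51 49 49 49 47]
 [50 47 51 48 50 51 48 54 51 49 51 49 45 49]
 [49 51 48 49 48 48 48 51 50 51 49 50 48 50]]
[0.02863651 0.27690662]
[-0.12969006  0.27015646]
[-0.12603341  0.15534824]
jar [[0.75860597 0.24020796 0.05      ]]
bob [[0.72986739 0.33217114 0.05      ]]
```

```bash
python3 - <<'E'
from h import *
p,R,st=pose(); y=yawof(R)
w=np.array([.52,-.2,.24]); 
print(plan(p,y,w,y,14)); print(plan(w,y,[.569,.27,.12],-78,12))
E
```

```text
([-21.42, -0.09, 32.32], np.float64(-0.0))
([-37.15, 10.0, 13.08], np.float64(0.0039))
```

```bash
python3 -m inch '[[-21.4,0,32.3,0,0,0],[-21.4,0,32.3,0,0,0],[-21.4,0,32.3,0,0,0],[-21.4,0,32.3,0,0,0],[-21.4,0,32.3,0,0,0],[-21.4,0,32.3,0,0,0],[-21.4,0,32.3,0,0,0],[-21.4,0,32.3,0,0,0],[-21.4,0,32.3,0,0,0],[-21.4,0,32.3,0,0,0],[-21.4,0,32.3,0,0,0],[-21.4,0,32.3,0,0,0]]' 50 20
python3 - <<'E'
from h import *
p,R,st=pose(); y=yawof(R); print(y,R[:,1],st["q"])
w=np.array([.52,-.2,.24]); print(plan(p,y,[.569,.27,.12],-78,14))
E
```

```text
clock: 1.6
tool_pos: [0.4693, -0.2566, 0.239]
eef_rot: [0.56, -0.432, 0.432, -0.56]
contact_force: [0.5, -0.9, 0.7]
opening: 0.568
-75.34246341918401 [ 4.12586516e-04 -3.49010274e-04 -9.99999854e-01] [ 0.50664531  0.56923657 -0.14834109  1.83947733  0.11855768  0.74087331
 -1.02117151]
([-34.94, 8.5, 15.66], np.float64(0.0033))
```

```bash
python3 -m inch '[[-35,5,15.6,0,0.003,0],[-35,5,15.6,0,0.003,0],[-35,5,15.6,0,0.003,0],[-35,5,15.6,0,0.003,0],[-35,5,15.6,0,0.003,0],[-35,5,15.6,0,0.003,0],[-35,9,15.6,0,0.003,0],[-35,9,15.6,0,0.003,0],[-35,9,15.6,0,0.003,0],[-35,9,15.6,0,0.003,0],[-35,9,15.6,0,0.003,0],[-35,9,15.6,0,0.003,0]]'
python3 - <<'E'
from h import *
p,R,st=pose(); y=yawof(R); print(y,st["q"][6],st["qd"])
print(plan(p,y,[.569,.27,.10],-78,3))
E
```

```text
clock: 2.6
tool_pos: [0.5507, 0.1963, 0.1544]
eef_rot: [-0.552, 0.442, -0.442, 0.552]
contact_force: [-0.4, -0.0, 1.0]
opening: 0.571
-77.39882911189657 -1.8171754118966512 [-0.72702476  0.40091244  0.11429165 -0.61348763 -0.10883684  0.19957558
 -0.57115065]
([-22.68, 18.13, 11.24], np.float64(0.0035))
```

```bash
python3 -m inch '[[-22.7,18,11.2,0,0.0035,0],[-22.7,18,11.2,0,0.0035,0],[-22.7,18,11.2,0,0.0035,0],[0,0,0,0,0,0]]'
python3 - <<'E'
from h import *
from plant import r
p,R,st=pose(); print(p,yawof(R))
for n in("side","top"):
    d=r.snapshot(n); np.savez(n+"1.npz",**d); a=proj(d,p)[0]; print(n,a)
    u,v=a.astype(int); f=d["img"].copy(); crop(d,max(u-45,0),v-55,u+45,v+45,6,f"pics/{n}1.png")
E
```

```text
clock: 2.93
tool_pos: [0.5666, 0.275, 0.0973]
eef_rot: [-0.551, 0.445, -0.441, 0.551]
contact_force: [-0.7, 0.2, 0.3]
opening: 0.564
[0.56662304 0.27501651 0.0973122 ] -77.59031976051816
side [307.30944665 262.43674874]
top [248.73740385 178.11287506]
```

View pics/side1.png

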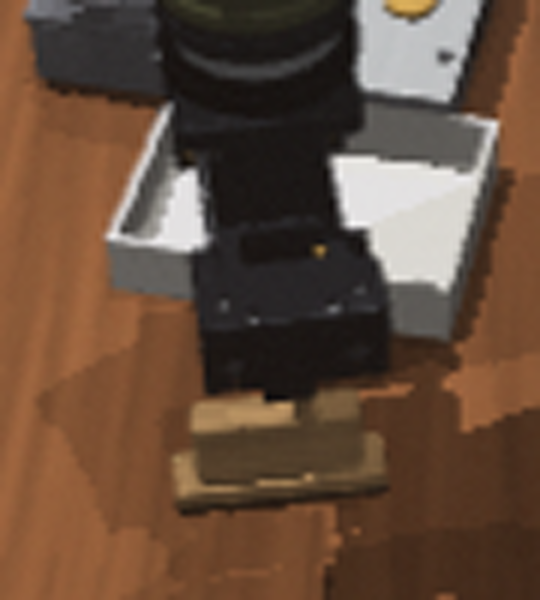

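View pics/top1.png

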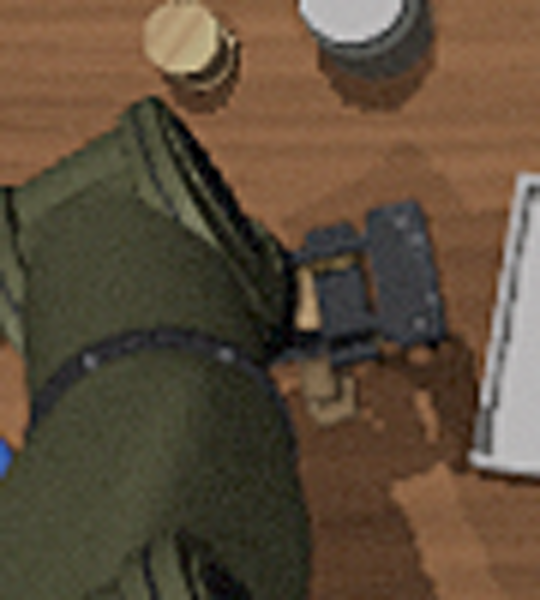

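```bash
python3 - <<'E'
from h import *
p,R,st=pose()
d=dict(np.load("side1.npz"))
for k in(.025,.042):
  for w in(-.009,.009): print(k,w,proj(d,p-R[:,0]*k+R[:,2]*w)[0])
crop(d,295,255,325,285,16,"pics/f.png")
C=cloud(d); np.set_printoptions(linewidth=180)
print((C[262:282,302:320,1]*1e3).astype(int)); print((C[262:282,302:320,2]*1e3).astype(int))
E
```

```text
0.025 -0.009 [311.85468169 266.96499801]
0.025 0.009 [304.41108541 267.8727595 ]
0.042 -0.009 [312.71184256 272.23234446]
0.042 0.009 [305.17962506 273.1596113 ]
[[ 370  368  367  370  367  370  368  368  367  365  365  366  365  364  362  363  365  361]
 [ 371  369  371  368  368  368  367  364  365  367  364  362  364  361  362  361  360  360]
 [ 367  370  368  367  366  364  365  365  366  363  363  363  363  362  361  361  360  359]
 [ 367  368  367  367  366  368  364  366  363  363  362  363  355  355  354  355  355  354]
 [ 369  368  366  368  367  363  359  359  359  358  359  356  357  357  355  355  353  352]
 [ 362  364  362  362  360  360  359  359  358  360  358  356  357  355  360  355  354  356]
 [ 361  362  360  361  361  360  361  361  359  358  358  358  357  356  357  357  356  354]
 [ 363  361  362  361  361  360  359  360  359  358  357  356  356  355  356  356  354  357]
 [ 362  362  361  361  363  358  361  360  360  357  357  357  357  356  210  212  211  211]
 [ 362  360  362  361  360  360  360  314  313  313  310  312  313  214  212  211  214  259]
 [ 224  
[... 1723 characters left out ...]
105  52  46  48  48  52]
 [ 50  48  47  49 103 104 103 103 101 103 100  52  48  47  50  50  47  47]
 [ 45  49  49  49  50  48  47  49  50  51  49  49  49  49  49  47  50  48]
 [ 50  50  50  48  46  48  49  46  49  49  50  51  48  47  49  49  50  49]
 [ 49  47  46  47  47  50  50  50  50  48  50  45  47  48  47  47  47  45]
 [ 47  47  49  45  48  46  47  48  49  47  44  48  45  45  46  43  47  45]
 [ 45  47  48  47  44  47  42  46  46  43  43  43  43  38  41  40  38  38]
 [ 43  41  42  43  41  44  40  41  41  40  36  38  37  37  37  38  35  35]
 [ 38  43  39  38  41  38  38  35  37  38  35  37  34  35  38  36  33  32]
 [ 37  37  36  38  37  34  32  33  32 914  32  32  32  30  31  31  30  27]]
```

View pics/f.png

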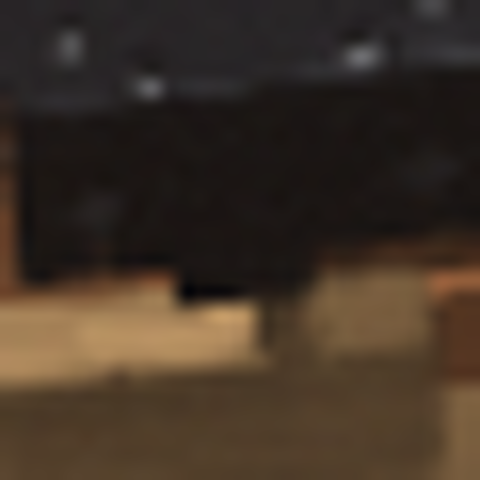

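```bash
sed -i 's/O=np.array.*/O=np.array([.582,-.106])/' h.py; python3 - <<'E'
from h import *
p,R,st=pose(); print(plan(p,yawof(R),[.569,.272,.02],-78,4))
E
```

```text
([-0.7, 19.95, 0.42], np.float64(0.0005))
```

```bash
python3 -m inch '[[-0.7,20,0.4,0,0,0],[-0.7,20,0.4,0,0,0],[-0.7,20,0.4,0,0,0],[-0.7,18,0.4,0,0,0],[0,0,0,0,0,0]]'
python3 -m inch '[[0,0,0,0,0,0],[0,0,0,0,0,0],[0,0,0,0,0,0],[0,0,0,0,0,0]]' 10 40
```

```text
clock: 3.45
tool_pos: [0.5682, 0.2682, 0.0206]
eef_rot: [0.551, -0.446, 0.445, -0.547]
contact_force: [-0.8, 0.3, -0.1]
opening: 0.571
clock: 3.78
tool_pos: [0.5706, 0.271, 0.0242]
eef_rot: [-0.549, 0.445, -0.446, 0.55]
contact_force: [-0.2, -0.4, 0.5]
opening: 0.285
```

```bash
python3 -m inch '[[0,0,0,0,0,0],[0,0,0,0,0,0],[0,0,0,0,0,0],[0,0,0,0,0,0]]'
cat > led.py <<'E'
from h import *
# ledger of commanded rows, repeated (count,row)
L=[(12,[-21.4,0,32.3,0,0,0]),(6,[-35,5,15.6,0,.003,0]),(6,[-35,9,15.6,0,.003,0]),(3,[-22.7,18,11.2,0,.0035,0]),(3,[-.7,20,.4,0,0,0]),(1,[-.7,18,.4,0,0,0])]
def cmd():
    c,s=np.cos(np.radians(-75.34)),np.sin(np.radians(-75.34))
    p=np.array([.158,-.605,.239]); R=np.array([[c,0,-s],[s,0,c],[0,-1,0]])
    for n,r_ in L:
        for _ in range(n):
            p=p+R@np.array(r_[:3])/1000; R=R@Ro.from_rotvec(r_[3:]).as_matrix()
    return p,R
E
python3 - <<'E'
from led import *
p,R=cmd(); print(p,yawof(R)); p,R,st=pose(); print(p,yawof(R))
E
```

```text
clock: 4.12
tool_pos: [0.5703, 0.2711, 0.0237]
eef_rot: [-0.549, 0.445, -0.445, 0.55]
contact_force: [-0.2, -0.9, 5.6]
opening: 0.201
[0.56945192 0.27071467 0.023     ] -78.00425374735833
[0.5702777  0.27110213 0.02371627] -78.00517615841152
```

```bash
python3 - <<'E'
from led import *
p,R=cmd(); y=yawof(R)
a=s2w(-.060,-.140); b=s2w(-.060,.172); print(a,b)
q=np.array([.569,.2707,.143]); print(plan(q,y,[*a,.143],-99.3,14))
t=dict(np.load("topA.npz"));s=dict(np.load("sideA.npz"))
E
```

```text
[ 0.50016412 -0.23446357] [0.55058451 0.07343541]
([36.08, -0.0, -6.28], np.float64(0.0265))
```

```bash
python3 -m inch '[[0,-20,0,0,0,0],[0,-35,0,0,0,0],[0,-35,0,0,0,0],[0,-30,0,0,0,0],[36.1,0,-6.3,0,0.0265,0],[36.1,0,-6.3,0,0.0265,0],[36.1,0,-6.3,0,0.0265,0],[36.1,0,-6.3,0,0.0265,0],[36.1,0,-6.3,0,0.0265,0],[36.1,0,-6.3,0,0.0265,0],[36.1,0,-6.3,0,0.0265,0],[36.1,0,-6.3,0,0.0265,0]]'
python3 -m inch '[[36.1,0,-6.3,0,0.0265,0],[36.1,0,-6.3,0,0.0265,0],[36.1,0,-6.3,0,0.0265,0],[36.1,0,-6.3,0,0.0265,0],[36.1,0,-6.3,0,0.0265,0],[36.1,0,-6.3,0,0.0265,0],[0,0,0,0,0,0],[0,0,0,0,0,0]]'
cat >> led.py <<'E'
L+=[(1,[0,-120,0,0,0,0]),(14,[36.1,0,-6.3,0,.0265,0])]
E
python3 - <<'E'
from led import *
from plant import r
p,R=cmd(); print(p,yawof(R)); p,R,st=pose(); print(p,yawof(R),st["q"])
for n in("side","top"):
    d=r.snapshot(n); np.savez(n+"2.npz",**d); 
    crop(d,*((255,110,375,230) if n=="side" else (330,130,450,250)),5,f"pics/{n}2.png")
E
```

```text
clock: 5.12
tool_pos: [0.5529, -0.0228, 0.1428]
eef_rot: [0.499, -0.501, 0.501, -0.499]
contact_force: [1.3, -0.8, 0.3]
opening: 0.203
clock: 5.78
tool_pos: [0.4992, -0.2375, 0.1427]
eef_rot: [0.457, -0.54, 0.54, -0.456]
contact_force: [0.6, 0.7, -0.3]
opening: 0.2
[ 0.50046164 -0.23471462  0.143     ] -99.26098794671186
[ 0.49916244 -0.23753571  0.14268386] -99.59677413294955 [ 0.38531464  0.73101626 -0.0428217   1.87797196  0.05951083  0.53403762
 -1.43611276]
```

View pics/side2.png

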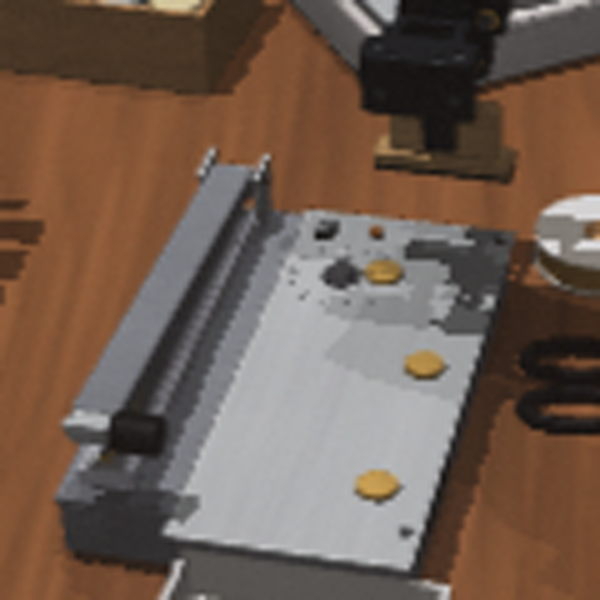

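View pics/top2.png

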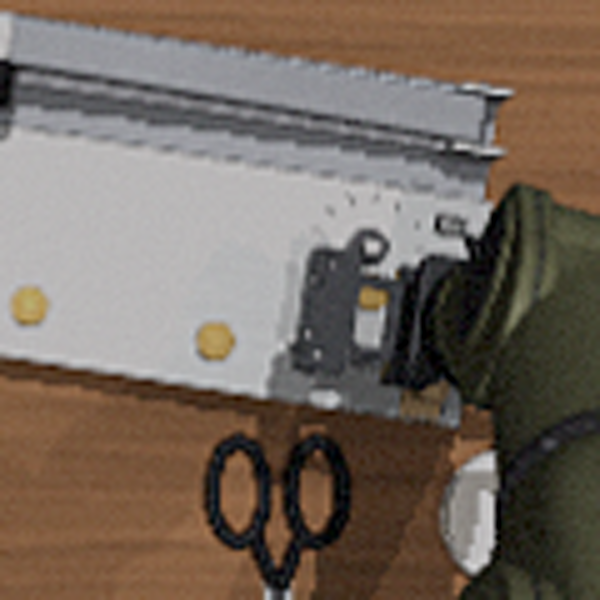

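```bash
python3 - <<'E'
from led import *
d=dict(np.load("side2.npz"))
for u,v in((375,165),(513,180)):
    P=deproj(d,255+u/5-.4,110+v/5-.4,.12)[0]; print(P,w2s(P))
for u,v,z in((382,271,.056),(424,364,.056),(377,484,.056),(342,276,.05),(516,234,.05),(413,571,.05)):
    P=deproj(d,255+u/5-.4,110+v/5-.4,z)[0]; print(P,w2s(P))
p,R=cmd(); print(w2s(p))
E
```

```text
[ 0.54324268 -0.23619082  0.12      ] [-0.01720855 -0.13474289]
[ 0.45308369 -0.22129616  0.12      ] [-0.1085895  -0.13461404]
[ 0.53777555 -0.20768505  0.056     ] [-0.02721045 -0.10749532]
[ 0.50547381 -0.10677607  0.056     ] [-0.0753949  -0.01313279]
[0.52779892 0.01127648 0.056     ] [-0.07244097  0.10697586]
[ 0.56457719 -0.20950339  0.05      ] [-0.00046726 -0.10495851]
[ 0.44997679 -0.26388791  0.05      ] [-0.10477257 -0.17714804]
[0.50336231 0.07958601 0.05      ] [-0.10759546  0.17043846]
[-0.05966583 -0.14019967]
```

```bash
python3 -m inch '[[-3,20,3,0,0,0],[0,20,0,0,0,0],[0,16,0,0,0,0],[0,8,0,0,0,0],[0,4.5,0,0,0,0],[0,0,0,0,0,0]]'
cat >> led.py <<'E'
L+=[(1,[-3,68.5,3,0,0,0])]
E
python3 - <<'E'
from led import *
from plant import r
p,R=cmd(); print(p,yawof(R)); p,R,st=pose(); print(p,yawof(R),st["contact_force"])
d=r.snapshot("side"); crop(d,255,110,375,230,5,f"pics/side3.png")
E
```

```text
clock: 6.38
tool_pos: [0.5041, -0.2303, 0.074]
eef_rot: [-0.459, 0.539, -0.538, 0.458]
contact_force: [-0.8, -0.1, -0.9]
opening: 0.2
[ 0.50390533 -0.23223652  0.0745    ] -99.26098794671186
[ 0.50410842 -0.23033831  0.07400533] -99.13624317611234 [-0.84579449 -0.0880812  -0.9139243 ]
```

View pics/side3.png

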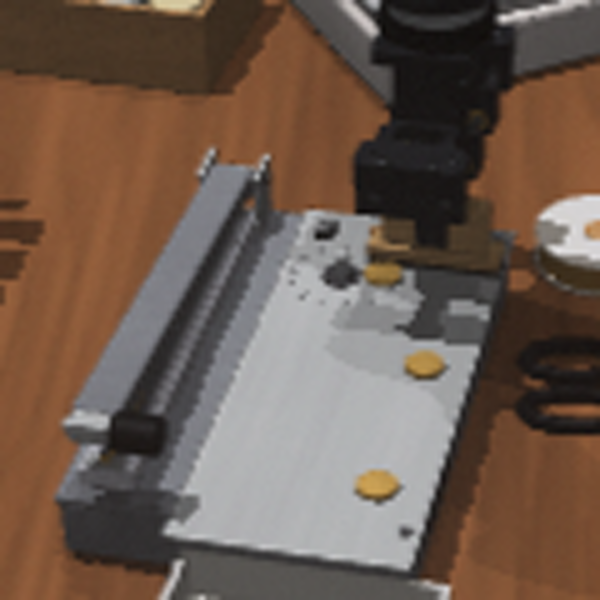

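```bash
python3 -m inch '[[-5,0,0,0,0,0],[-7,0,0,0,0,0],[-10,0,0,0,0,0],[-14,0,0,0,0,0],[-15,0,0,0,0,0],[-15,0,0,0,0,0],[-15,0,0,0,0,0],[-15,0,0,0,0,0],[-15,0,0,0,0,0],[-15,0,0,0,0,0],[-10,0,0,0,0,0],[-5,0,0,0,0,0]]'
cat >> led.py <<'E'
L+=[(1,[-141,0,0,0,0,0])]
E
python3 - <<'E'
from led import *
from plant import r
p,R=cmd(); print(p,yawof(R)); p,R,st=pose(); print(p,yawof(R),st["contact_force"])
d=r.snapshot("side"); crop(d,255,130,375,250,5,f"pics/side4.png")
E
```

```text
clock: 7.43
tool_pos: [0.5273, -0.0897, 0.0744]
eef_rot: [-0.458, 0.538, -0.538, 0.459]
contact_force: [0.0, -0.1, -0.1]
opening: 0.201
[ 0.52659672 -0.09307438  0.0745    ] -99.26098794671186
[ 0.52731925 -0.08973175  0.0743644 ] -99.0601776244396 [ 0.02530779 -0.11105258 -0.10166448]
```

View pics/side4.png

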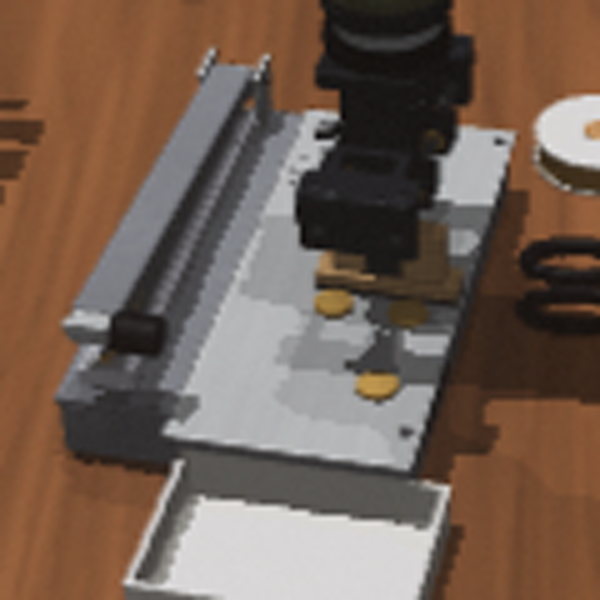

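```bash
python3 -m inch '[[-5,0,0,0,0,0],[-10,0,0,0,0,0],[-14,0,0,0,0,0],[-14,0,0,0,0,0],[-14,0,0,0,0,0],[-14,0,0,0,0,0],[-14,0,0,0,0,0],[-14,0,0,0,0,0],[-10,0,0,0,0,0],[-5,0,0,0,0,0]]'
cat >> led.py <<'E'
L+=[(1,[-114,0,0,0,0,0])]
E
python3 - <<'E'
from led import *
from plant import r
p,R=cmd(); print(p,yawof(R),w2s(p)); p,R,st=pose(); print(p,yawof(R),st["contact_force"])
d=r.snapshot("side"); crop(d,255,150,375,270,5,f"pics/side5.png")
E
```

```text
clock: 8.32
tool_pos: [0.5454, 0.0215, 0.0742]
eef_rot: [-0.458, 0.539, -0.538, 0.459]
contact_force: [-0.4, 0.1, -0.7]
opening: 0.199
[0.54494295 0.01943969 0.0745    ] -99.26098794671186 [-0.0568415   0.11780231]
[0.54535262 0.02152759 0.07417378] -99.17878340768006 [-0.35531748  0.12379544 -0.71278015]
```

View pics/side5.png

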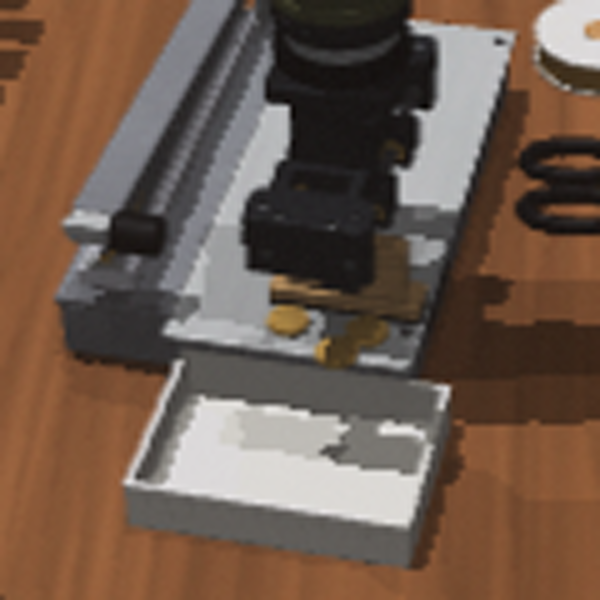

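```bash
python3 -m inch '[[-5,0,0,0,0,0],[-8,0,0,0,0,0],[-8,0,0,0,0,0],[-8,0,0,0,0,0],[-8,0,0,0,0,0],[-8,0,0,0,0,0],[-7,0,0,0,0,0],[-4,0,0,0,0,0],[0,0,0,0,0,0],[0,0,0,0,0,0]]'
cat >> led.py <<'E'
L+=[(1,[-56,0,0,0,0,0])]
E
python3 - <<'E'
from led import *
from plant import r
p,R=cmd(); print(p,yawof(R),w2s(p)); p,R,st=pose(); print(p,yawof(R),st["contact_force"])
d=r.snapshot("side"); crop(d,255,150,375,270,5,f"pics/side6.png")
E
```

```text
clock: 9.2
tool_pos: [0.5541, 0.0751, 0.0742]
eef_rot: [0.458, -0.539, 0.539, -0.458]
contact_force: [0.3, 0.0, -0.7]
opening: 0.204
[0.55395513 0.07470976 0.0745    ] -99.26098794671186 [-0.05687963  0.1738023 ]
[0.55409071 0.07510916 0.07418537] -99.24037628757316 [ 0.27440207  0.00853234 -0.72374666]
```

View pics/side6.png

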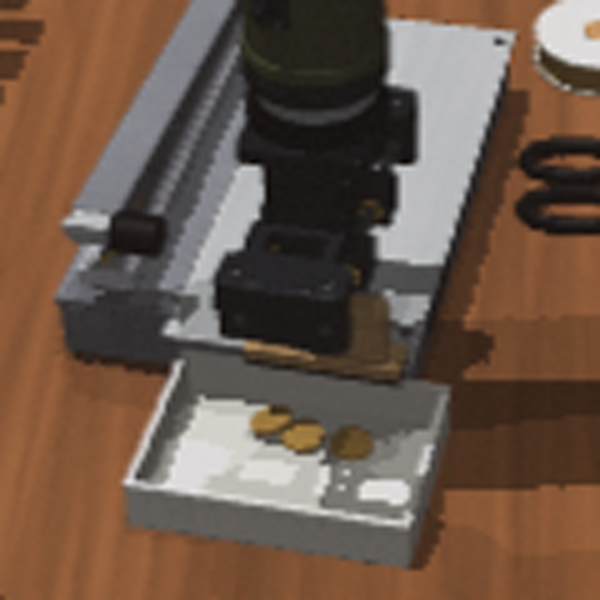

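All three buttons are in the tray, near (271,420), (303,437) and (350,443) in the crop. Next I'll put the scraper back where it stood.

```bash
python3 - <<'E'
from led import *
p,R=cmd(); q=p+[0,0,.06]
print(plan(q,yawof(R),[.5695,.2707,.1345],-78,7))
E
```

```text
([-28.16, -0.0, 2.16], np.float64(-0.053))
```

```bash
python3 -m inch '[[0,-25,0,0,0,0],[0,-35,0,0,0,0],[-28.2,0,2.2,0,-0.053,0],[-28.2,0,2.2,0,-0.053,0],[-28.2,0,2.2,0,-0.053,0],[-28.2,0,2.2,0,-0.053,0],[-28.2,0,2.2,0,-0.053,0],[-28.2,0,2.2,0,-0.053,0],[-28.2,0,2.2,0,-0.053,0],[0,30,0,0,0,0],[0,30,0,0,0,0],[0,25,0,0,0,0]]'
python3 -m inch '[[0,14,0,0,0,0],[0,7,0,0,0,0],[0,3.5,0,0,0,0],[0,0,0,0,0,0]]'
cat >> led.py <<'E'
L+=[(1,[0,-60,0,0,0,0]),(7,[-28.2,0,2.2,0,-.053,0]),(1,[0,109.5,0,0,0,0])]
E
python3 - <<'E'
from led import *
p,R=cmd(); print(p,yawof(R)); p,R,st=pose(); print(p,yawof(R),st["contact_force"])
E
```

```text
clock: 10.25
tool_pos: [0.5696, 0.2709, 0.0478]
eef_rot: [0.55, -0.445, 0.445, -0.549]
contact_force: [0.5, -0.6, -0.3]
opening: 0.205
clock: 10.58
tool_pos: [0.5704, 0.2708, 0.0249]
eef_rot: [0.549, -0.445, 0.445, -0.549]
contact_force: [-0.2, 0.5, 0.2]
opening: 0.203
[0.56978588 0.27096155 0.025     ] -78.00425374735832
[0.57037034 0.27081801 0.0249279 ] -78.044862443583 [-0.23665448  0.52587836  0.15109532]
```

```bash
python3 -m inch '[[0,1.2,0,0,0,0],[0,1,0,0,0,0],[0,0,0,0,0,0]]'
python3 -m inch '[[0,0,0,0,0,0],[0,0,0,0,0,0],[0,0,0,0,0,0],[0,0,0,0,0,0],[0,-20,0,0,0,0],[0,-30,0,0,0,0],[0,-30,0,0,0,0]]' 42
cat >> led.py <<'E'
L+=[(1,[0,2.2-80,0,0,0,0])]
E
python3 - <<'E'
from led import *
p,R=cmd(); print(p,yawof(R)); 
print(plan(p,yawof(R),[.432,.4005,.09],0,12))
E
```

```text
clock: 10.83
tool_pos: [0.5713, 0.2717, 0.024]
eef_rot: [-0.548, 0.445, -0.446, 0.55]
contact_force: [0.9, -0.5, 3.7]
opening: 0.2
clock: 11.42
tool_pos: [0.569, 0.2708, 0.1024]
eef_rot: [0.55, -0.445, 0.445, -0.549]
contact_force: [0.4, 0.2, 0.1]
opening: 0.476
[0.56978588 0.27096155 0.1028    ] -78.00425374735832
([-17.03, 1.07, 0.29], np.float64(-0.1135))
```

```bash
python3 -m inch '[[-17,1,0.3,0,-0.1135,0],[-17,1,0.3,0,-0.1135,0],[-17,1,0.3,0,-0.1135,0],[-17,1,0.3,0,-0.1135,0],[-17,1,0.3,0,-0.1135,0],[-17,1,0.3,0,-0.1135,0],[-17,1,0.3,0,-0.1135,0],[-17,1,0.3,0,-0.1135,0],[-17,1,0.3,0,-0.1135,0],[-17,1,0.3,0,-0.1135,0],[-17,1,0.3,0,-0.1135,0],[-17,1,0.3,0,-0.1135,0]]'
python3 -m inch '[[0,0,0,0,0,0]]'
cat >> led.py <<'E'
L+=[(12,[-17,1,.3,0,-.1135,0])]
E
python3 - <<'E'
from led import *
from plant import r
p,R=cmd(); print(p,yawof(R)); 
p,R,st=pose(); print(p,yawof(R),st["q"])
for n in("side","top"):
    d=r.snapshot(n); np.savez(n+"7.npz",**d); print(proj(d,cmd()[0]))
    crop(d,*((285,250,435,370) if n=="side" else (180,150,280,250)),5,f"pics/{n}7.png")
E
```

```text
clock: 12.42
tool_pos: [0.4317, 0.4013, 0.0904]
eef_rot: [-0.707, -0.002, 0.002, 0.707]
contact_force: [0.5, -0.4, 1.2]
opening: 0.477
clock: 12.5
tool_pos: [0.4281, 0.4016, 0.0902]
eef_rot: [0.707, 0.002, -0.005, -0.707]
contact_force: [-0.7, -0.4, 0.6]
opening: 0.478
[0.43232082 0.40026836 0.0908    ] 0.03259794945979833
[0.42806597 0.40161658 0.09019112] 0.4993323689055682 [-0.66851743  0.85791121 -0.28307096  1.78967345  0.40677492  0.55469121
 -1.19950541]
[[362.18677899 308.37708592]]
[[209.37030561 221.23047801]]
```

View pics/side7.png

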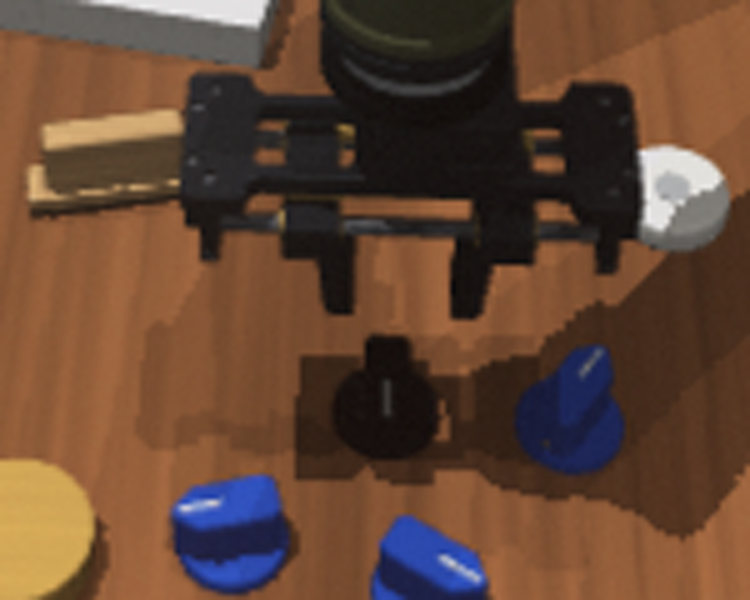

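View pics/top7.png

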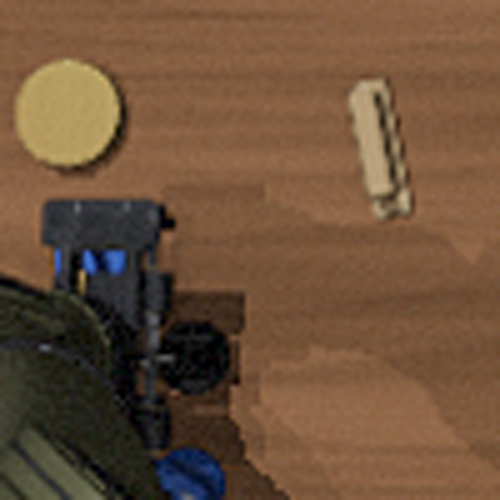

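```bash
python3 -m inch '[[0,0,0,0,0,0]]'; python3 - <<'E'
from led import *
from plant import r
p,R,st=pose(); print(p,yawof(R),R[:,1],st["q"],st["qd"])
d=dict(np.load("side7.npz"))
c,Rc=cmd()
for k in(-.0385,-.021,.021,.0385): print(proj(d,c+[k,0,0]))
print(proj(d,[.432,.4015,.034]),proj(d,[.428,.4015,.034]))
d=r.snapshot("side"); crop(d,320,270,400,350,8,"pics/side8.png"); np.savez("side8.npz",**d)
C=cloud(d); np.set_printoptions(linewidth=200)
for v in(308,311): print([(u,(C[v,u]*1e3).astype(int).tolist()) for u in list(range(346,360))+list(range(370,386))])
E
```

```text
clock: 12.68
tool_pos: [0.4341, 0.4, 0.0905]
eef_rot: [0.707, -0.001, 0.002, -0.707]
contact_force: [0.2, 0.7, -0.1]
opening: 0.475
[0.43410769 0.40003353 0.09054109] -0.19184925604185196 [ 1.43871240e-03 -3.98744832e-04 -9.99998886e-01] [-0.66541057  0.8584835  -0.27664842  1.78358877  0.4056672   0.55525884
 -1.20204977] [ 0.00531825  0.00043395  0.00616488 -0.00494557  0.00140658 -0.00152497
  0.00417078]
[[379.67296096 309.13939883]]
[[371.71322698 308.7920092 ]]
[[352.68750869 307.96426141]]
[[344.79194746 307.62182741]]
[[361.55865973 324.30814558]] [[363.31019227 324.38851541]]
[(346, [469, 329, -2]), (347, [465, 409, 102]), (348, [463, 411, 105]), (349, [461, 412, 106]), (350, [459, 412, 105]), (351, [457, 409, 103]), (352, [454, 409, 102]), (353, [452, 330, 0]), (354, [453, 1032, 914]), (355, [447, 331, 1]), (356, [445, 331, 1]), (357, [442, 330, 0]), (358, [440, 328, -2]), (359, [437, 327, -2]), (370, [410, 329, 0]), (371, [408, 328, 0]), (372, [410, 400, 94]), (373, [409, 408, 104]), (374, [407, 410, 106]), (375, [404, 409, 105]), (376, [403, 413, 111]), (377, [400, 410, 1
[... 168 characters left out ...]
(385, [373, 325, -1])]
[(346, [469, 341, 0]), (347, [466, 337, -4]), (348, [463, 411, 94]), (349, [461, 410, 92]), (350, [459, 406, 88]), (351, [456, 409, 91]), (352, [454, 411, 94]), (353, [452, 339, 0]), (354, [449, 338, -1]), (355, [447, 340, 0]), (356, [444, 339, 0]), (357, [442, 339, 0]), (358, [440, 338, 0]), (359, [437, 336, -2]), (370, [410, 338, 1]), (371, [408, 337, 0]), (372, [410, 407, 92]), (373, [408, 409, 94]), (374, [406, 408, 94]), (375, [404, 408, 94]), (376, [402, 410, 97]), (377, [400, 409, 95]), (378, [397, 409, 95]), (379, [388, 331, -6]), (380, [386, 337, 1]), (381, [384, 335, 0]), (382, [381, 336, 0]), (383, [379, 336, 0]), (384, [376, 335, 0]), (385, [374, 334, -1])]
```

View pics/side8.png

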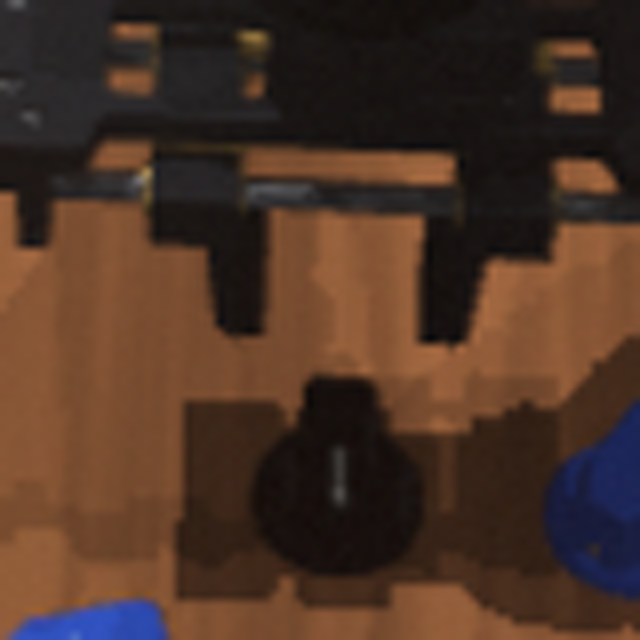

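```bash
python3 -m inch '[[0,20,1.2,0,0,0],[0,25,0,0,0,0],[0,20,0,0,0,0],[0,10,0,0,0,0],[0,6,0,0,0,0],[0,0,0,0,0,0],[0,0,0,0,0,0]]'
python3 -m inch '[[0,0.8,0,0,0,0],[0,0,0,0,0,0],[0,0,0,0,0,0],[0,0,0,0,0,0],[0,0,0,0,0,0]]' 12 40
cat >> led.py <<'E'
L+=[(1,[0,81.8,1.2,0,0,0])]
E
python3 - <<'E'
from led import *
p,R=cmd(); print(p,yawof(R)); 
E
```

```text
clock: 13.32
tool_pos: [0.4332, 0.402, 0.01]
eef_rot: [-0.707, -0.0, -0.0, 0.707]
contact_force: [-0.0, -0.0, 0.8]
opening: 0.477
clock: 13.73
tool_pos: [0.433, 0.4021, 0.0094]
eef_rot: [-0.707, -0.0, -0.0, 0.707]
contact_force: [-0.8, -1.0, 5.8]
opening: 0.25
[0.43232013 0.40146836 0.009     ] 0.03259794945979833
```

```bash
python3 -m inch '[[0,-15,0,0,0,0],[0,-35,0,0,0,0],[0,-35,0,0,0,0],[0,-35,0,0,0,0],[0,0,0,0,0,0],[0,0,0,0,0,0]]' - 55
cat >> led.py <<'E'
L+=[(1,[0,-120,0,0,0,0])]
E
python3 - <<'E'
from led import *
from plant import r
p,R,st=pose(); print(p,yawof(R),st["opening"],st["contact_force"])
p,R=cmd(); print(p); print(plan(p,yawof(R),[.565,-.2095,.129],-98,17))
d=r.snapshot("side"); np.savez("side9.npz",**d); u,v=proj(d,p)[0].astype(int); crop(d,u-40,v-40,u+40,v+40,8,"pics/side9.png"); print(u,v)
E
```

```text
clock: 14.23
tool_pos: [0.4335, 0.4027, 0.1307]
eef_rot: [-0.706, -0.001, -0.001, 0.708]
contact_force: [0.0, 0.2, -0.6]
opening: 0.249
[0.43348359 0.40267241 0.13067407] 0.006788955036808043 0.24912096769217237 [ 0.04292566  0.22715385 -0.57545767]
[0.43232013 0.40146836 0.129     ]
([35.47, -0.0, -21.86], np.float64(0.1006))
362 297
```

View pics/side9.png

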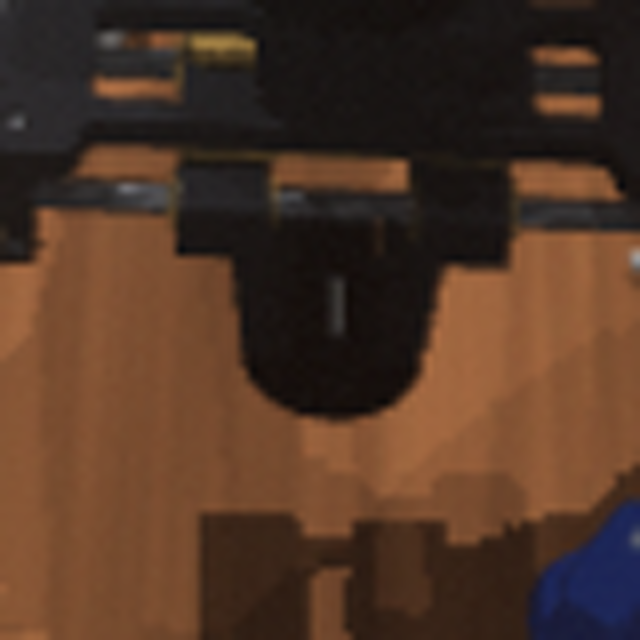

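```bash
python3 - <<'E'
from led import *
d=dict(np.load("side9.npz")); p,R=cmd()
P=deproj(d,363.4,308.8,.1205)[0]; print("skirt front",P,"cy",P[1]-.025,"cmd y",p[1])
for z in(.119,.122): print(proj(d,[.432,p[1]+.025,z]),)
C=cloud(d)
for v in(300,304,307): print(v,(C[v,362:366]*1e3).round().tolist())
print("white line",(C[291:299,364]*1e3).round().tolist(), d["img"][290:301,362:366].mean(2).astype(int).tolist())
s=dict(np.load("side0.npz")); 
E
```

```text
skirt front [0.4305162  0.42403527 0.1205    ] cy 0.39903527439758746 cmd y 0.40146835963730987
[[362.6739817 310.1406494]]
[[362.71851524 309.2628656 ]]
300 [[434.0, 424.0, 150.0], [432.0, 427.0, 154.0], [430.0, 424.0, 150.0], [428.0, 426.0, 152.0]]
304 [[434.0, 427.0, 140.0], [432.0, 426.0, 139.0], [430.0, 427.0, 140.0], [428.0, 425.0, 138.0]]
307 [[434.0, 426.0, 129.0], [432.0, 427.0, 130.0], [430.0, 427.0, 130.0], [427.0, 423.0, 126.0]]
white line [[430.0, 403.0, 154.0], [430.0, 406.0, 154.0], [430.0, 410.0, 156.0], [430.0, 413.0, 155.0], [430.0, 414.0, 154.0], [430.0, 419.0, 157.0], [430.0, 420.0, 155.0], [430.0, 423.0, 155.0]] [[18, 16, 14, 16], [20, 26, 28, 17], [21, 38, 52, 18], [19, 36, 54, 15], [21, 38, 54, 16], [18, 37, 55, 16], [20, 38, 55, 16], [19, 38, 56, 19], [20, 34, 42, 16], [15, 20, 21, 19], [17, 18, 18, 16]]
```

```bash
python3 -m inch '[[35.5,0,-21.9,0,0.1006,0],[35.5,0,-21.9,0,0.1006,0],[35.5,0,-21.9,0,0.1006,0],[35.5,0,-21.9,0,0.1006,0],[35.5,0,-21.9,0,0.1006,0],[35.5,0,-21.9,0,0.1006,0],[35.5,0,-21.9,0,0.1006,0],[35.5,0,-21.9,0,0.1006,0],[35.5,0,-21.9,0,0.1006,0],[35.5,0,-21.9,0,0.1006,0],[35.5,0,-21.9,0,0.1006,0],[35.5,0,-21.9,0,0.1006,0]]'
python3 -m inch '[[35.5,0,-21.9,0,0.1006,0],[35.5,0,-21.9,0,0.1006,0],[35.5,0,-21.9,0,0.1006,0],[35.5,0,-21.9,0,0.1006,0],[35.5,0,-21.9,0,0.1006,0],[0,0,0,0,0,0],[0,0,0,0,0,0],[0,0,0,0,0,0],[0,0,0,0,0,0],[0,0,0,0,0,0]]'
cat >> led.py <<'E'
L+=[(17,[35.5,0,-21.9,0,.1006,0])]
E
python3 - <<'E'
from led import *
from plant import r
p,R,st=pose(); print(p,yawof(R),st["opening"],st["contact_force"])
p,R=cmd(); print(p,yawof(R)); 
for n in("side","top"):
    d=r.snapshot(n); np.savez(n+"10.npz",**d); u,v=proj(d,p)[0].astype(int); crop(d,u-40,v-35,u+40,v+35,8,f"pics/{n}10.png"); print(u,v)
E
```

```text
clock: 15.28
tool_pos: [0.6428, -0.0209, 0.1264]
eef_rot: [0.582, -0.403, 0.402, -0.58]
contact_force: [0.5, 0.3, -0.5]
opening: 0.247
clock: 16.12
tool_pos: [0.5659, -0.2072, 0.1281]
eef_rot: [-0.465, 0.533, -0.532, 0.465]
contact_force: [-0.5, 0.2, 1.4]
opening: 0.245
[ 0.56591341 -0.20719861  0.12807008] -97.76348162042927 0.24531201607519815 [-0.50088277  0.16155871  1.38169426]
[ 0.56515922 -0.21032769  0.129     ] -97.9546441738136
322 144
406 176
```

View pics/side10.png

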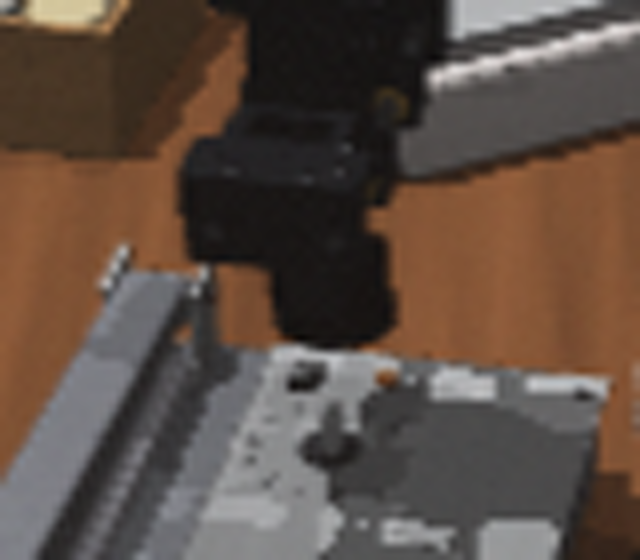

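View pics/top10.png

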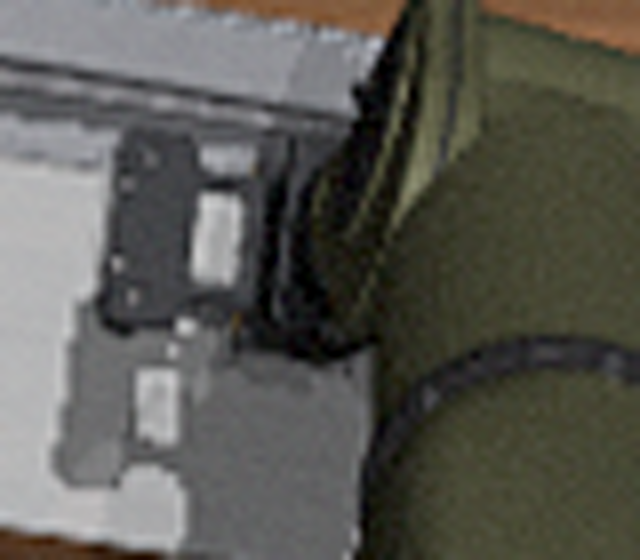

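```bash
python3 -m inch '[[0,0,0,0,0,0],[0,0,0,0,0,0],[0,0,0,0,0,0],[0,0,0,0,0,0]]'
python3 - <<'E'
from led import *
from plant import r
p,R,st=pose(); print(p,yawof(R),R[:,1])
d=r.snapshot("side"); np.savez("side11.npz",**d); g=d["img"].mean(2)
np.set_printoptions(linewidth=200)
print(g[178:189,313:336].astype(int)); print(g[189:203,316:332].astype(int)) if 0 else None
c,_=cmd()
for P in(c,p): print([proj(d,[P[0]+dx,P[1],P[2]-.009])[0].round(2) for dx in(-.025,0,.025)])
print(g[152:168,314:334].astype(int))
g0=dict(np.load("sideA.npz"))["img"].mean(2)
crop(d,282,120,362,190,8,"pics/side11.png")
E
```

```text
clock: 16.55
tool_pos: [0.5653, -0.2093, 0.1288]
eef_rot: [0.464, -0.533, 0.534, -0.464]
contact_force: [0.5, 0.2, -1.1]
opening: 0.245
[ 0.56527088 -0.20932597  0.12878098] -97.94946708553906 [ 1.22866024e-04 -1.29593180e-04 -9.99999984e-01]
[[137 136 135 135 134 136 122  86 136 127  85  84  84  83  85  83  85  84  86  85  85  84  85]
 [135 137 134 133 134 122  63  61  67  73  84  84  83  86  83  84  85  85  83  85  85  85  84]
 [163 161 159 159 161 154 140 142  84  84  82  84  84  85  86  84  85  86  84  84  83  83  84]
 [163 162 160 160 160 161 160 162 160 159 143  85  85  85  84  84  84  86  84  85  86  85  85]
 [162 162 159 161 160 161 161 162 162 160 159 157 157 160 160 159 158 159 159 159 144  85  83]
 [163 160 160 162 162 161 163 162 162 161 160 159 160 161 162 163 162 164 162 163 162 159 159]
 [162 160 161 160 160 160 162 163 160 161 160 160 162 163 163 162 163 164 163 163 162 162 162]
 [161 160 161 161 161 163 162 161 160 161 159 161 162 162 162 161 163 163 163 163 163 162 162]
 [160 160 160 161 163 162 162 162 161 159 158 160 162 163 163 162 161 162 163 161 162 162 165]
 [
[... 969 characters left out ...]
38 139 123  62  61  59  60  62  61]
 [154 153 151 140 131 115 140 134 110  64  88 138 125  63  51  59  61  61  61  61]
 [146 120 127 139 138 143 156 142  87  70  82 136 137  59  59  61  59  59  52  62]
 [155 154 151 138 145 157 156 142  80  65  83 119  80  74  72  61  56  45  63  76]
 [140 140 140 139 140 132  88  59  62  64  61  51  58  73  72  60  60  64  76  76]
 [116 139 140 140 135 104  50  52  61  65  55  34  37  55  61  60  60  64  76  75]
 [139 138 138 140 131  84  50  50  51  61  40  29  35  54  61  61  62  61  63  66]
 [140 140 140 140 142 121  48  49  45  31  29  34  47  62  61  59  60  62  63  65]
 [139 140 141 142 141 139 126  94  55  43  47  60  60  61  61  61  63  63  66  75]]
```

View pics/side11.png

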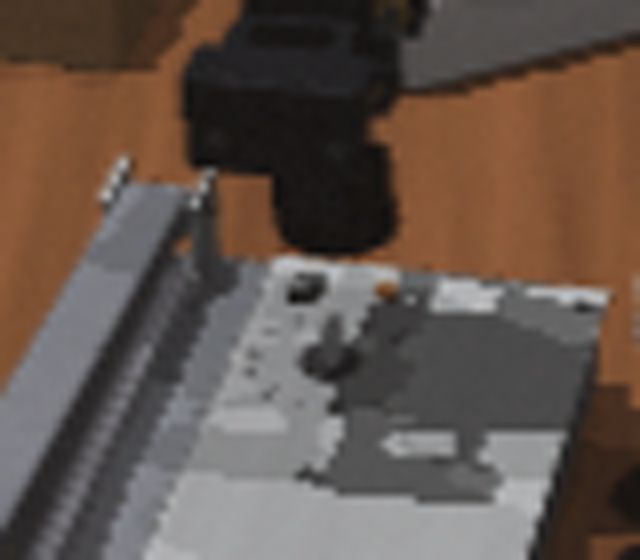

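```bash
python3 - <<'E'
from led import *
d=dict(np.load("side11.npz")); g=d["img"].mean(2); np.set_printoptions(linewidth=220)
print(g[134:154,312:336].astype(int))
C=cloud(d); print((C[138:150,314:333,1]*1e3).astype(int)); print((C[138:150,314:333,0]*1e3).astype(int)[5])
E
```

```text
[[ 24  22  23  22  19  21  23  22  24  21  23  22  22  22  23  25  37  48  58  87  89  88  92  92]
 [ 23  23  22  21  23  22  21  21  21  20  20  23  23  22  21  29  59  85  86  86  89  90  91  92]
 [ 21  20  21  23  22  24  23  21  22  20  22  22  23  22  23  30  60  86  87  88  88  91  90  92]
 [ 23  22  23  21  21  23  24  23  21  23  23  24  26  23  23  31  53  72  88  87  89  89  90  90]
 [ 23  25  22  24  23  23  23  23  21  23  25  33  29  27  24  21  21  26  51  88  90  91  91  92]
 [ 24  23  24  23  25  23  22  23  22  21  24  28  31  23  22  21  18  22  45  90  89  91  92  93]
 [ 23  22  23  21  24  21  23  23  22  22  22  23  25  23  20  22  21  19  36  72  88  89  92  90]
 [ 34  30  23  23  23  24  23  22  23  20  23  22  23  24  22  21  22  21  36  72  89  91  93  93]
 [ 80  78  78  68  20  21  24  21  23  24  22  24  22  23  24  24  21  19  37  72  89  89  93  93]
 [ 82  77  78  70  21  20  22  23  25  23  24  23  21  18  20  21  22  20  33  71  89  92  93  94]
 [ 80  80  79  69  21  20  23  23  22  23  24  21  22  20  20  21  20  20  29  57  89  90  92  93]
 [ 79  80  
[... 1435 characters left out ...]
98 -196 -195 -192 -202 -431 -430]
 [-417 -415 -206 -203 -188 -182 -185 -185 -177 -179 -181 -197 -199 -190 -193 -197 -203 -425 -420]
 [-413 -411 -202 -207 -180 -180 -181 -182 -181 -180 -179 -198 -194 -194 -194 -193 -199 -207 -415]
 [-402 -398 -400 -201 -188 -184 -182 -183 -185 -181 -183 -194 -192 -198 -195 -199 -204 -204 -409]
 [-396 -400 -399 -201 -205 -182 -185 -179 -184 -183 -183 -195 -192 -194 -198 -197 -200 -204 -402]
 [1032 -388 1032 -196 -191 -188 -190 -190 -187 -182 -185 -195 -193 -194 -193 -195 -196 -200 -395]
 [-385 -381 -385 -195 -191 -189 -183 -182 -190 -188 -185 -191 -190 -191 -189 -191 -193 -387 -382]]
[615 611 584 581 576 573 569 566 563 560 557 554 552 548 545 542 539 551 547]
```

```bash
python3 - <<'E'
from led import *
np.set_printoptions(linewidth=220)
s=dict(np.load("sideA.npz")); t=dict(np.load("topA.npz"))
g=s["img"].max(2); print("side col 361-363 rows 330-345",g[330:346,360:364].astype(int).T.tolist())
g=t["img"].max(2); print("top rows 220-222 cols 218-230",g[219:224,216:232].astype(int).tolist())
print(g[205:240,219:223].astype(int).T.tolist())
for v in(340,341,342): print(deproj(s,361.5,v+.5,0)[0])
for u in(224.5,225.5,226.5): print(deproj(t,u,221,.007)[0])
# predicted finger and knob in side11
d=dict(np.load("side11.npz")); p=np.array([.5653,-.2093,.1288]); a=np.radians(-97.95); X=np.array([np.cos(a),np.sin(a),0]); Zt=np.array([-np.sin(a),np.cos(a),0])
for k in(.011,.0285):
  for w in(-.009,0,.009): print(k,w,proj(d,p-X*k+Zt*w)[0].round(2))
E
```

```text
side col 361-363 rows 330-345 [[31, 30, 28, 27, 25, 26, 26, 25, 25, 25, 25, 32, 98, 118, 120, 130], [75, 75, 59, 34, 27, 25, 26, 25, 25, 25, 25, 25, 57, 110, 121, 129], [142, 142, 107, 48, 27, 26, 25, 26, 26, 25, 25, 26, 56, 108, 118, 127], [58, 58, 58, 36, 28, 26, 25, 25, 26, 25, 26, 25, 56, 108, 118, 127]]
top rows 220-222 cols 218-230 [[40, 40, 41, 42, 39, 33, 8, 5, 6, 7, 137, 131, 129, 129, 126, 127], [41, 40, 42, 42, 41, 37, 13, 7, 5, 0, 141, 136, 132, 132, 131, 133], [40, 40, 37, 40, 45, 34, 14, 11, 23, 3, 143, 136, 133, 132, 131, 132], [39, 42, 42, 40, 43, 37, 6, 8, 7, 2, 140, 133, 130, 128, 128, 128], [44, 42, 41, 46, 44, 35, 11, 2, 21, 5, 140, 137, 133, 130, 131, 131]]
[[121, 125, 125, 123, 124, 121, 128, 131, 113, 55, 40, 41, 35, 35, 42, 42, 40, 40, 46, 26, 20, 37, 44, 18, 144, 144, 140, 141, 136, 133, 132, 130, 131, 135, 93], [122, 126, 126, 125, 125, 124, 127, 130, 128, 68, 36, 43, 34, 30, 39, 41, 45, 43, 44, 23, 21, 42, 42, 28, 144, 144, 138, 141, 138, 137, 133, 130, 130, 134, 134], [122, 127, 125, 125, 124, 122, 129, 129, 129, 67, 28, 41, 36, 18, 33, 37, 34, 37, 35, 14, 14, 40, 33, 68, 138, 144, 138, 140, 137, 139, 131, 129, 129, 129, 141], [121, 127, 126, 125, 123, 122, 126, 129, 127, 102, 43, 40, 38, 13, 8, 13, 14, 6, 11, 6, 19, 29, 9, 129, 143, 139, 138, 139, 136, 138, 131, 129, 127, 128, 136]]
[ 4.30981754e-01  4.21411026e-01 -1.11022302e-16]
[0.43096336 0.42405326 0.        ]
[0.43094504 0.42668517 0.        ]
[0.43313833 0.37395033 0.007     ]
[0.43314085 0.37056514 0.007     ]
[0.43314327 0.36718156 0.007     ]
0.011 -0.009 [324.22 146.69]
0.011 0 [321.47 146.42]
0.011 0.009 [318.71 146.16]
0.0285 -0.009 [323.07 149.64]
0.0285 0 [320.29 149.37]
0.0285 0.009 [317.52 149.1 ]
```

```bash
python3 -m inch '[[1.2,10,3.5,0,0,0],[0,15,0,0,0,0],[0,11,0,0,0,0],[0,5,0,0,0,0],[0,2,0,0,0,0],[0,0,0,0,0,0],[0,0,0,0,0,0],[0,0,0,0,0,0]]'
cat >> led.py <<'E'
L+=[(1,[1.2,43,3.5,0,0,0])]
E
python3 - <<'E'
from led import *
from plant import r
p,R,st=pose(); print(p,yawof(R),st["contact_force"],st["moment"])
p,R=cmd(); print(p,yawof(R)); 
d=r.snapshot("side"); np.savez("side12.npz",**d); crop(d,282,120,362,190,8,"pics/side12.png")
E
```

```text
clock: 17.27
tool_pos: [0.569, -0.2112, 0.0863]
eef_rot: [0.464, -0.533, 0.534, -0.464]
contact_force: [0.9, -1.0, -0.5]
opening: 0.25
[ 0.56896014 -0.21121707  0.08625199] -97.9609022961751 [ 0.88049832 -0.96614263 -0.48200164] [ 0.02875011  0.02848497 -0.02722072]
[ 0.56845948 -0.21200051  0.086     ] -97.9546441738136
```

View pics/side12.png

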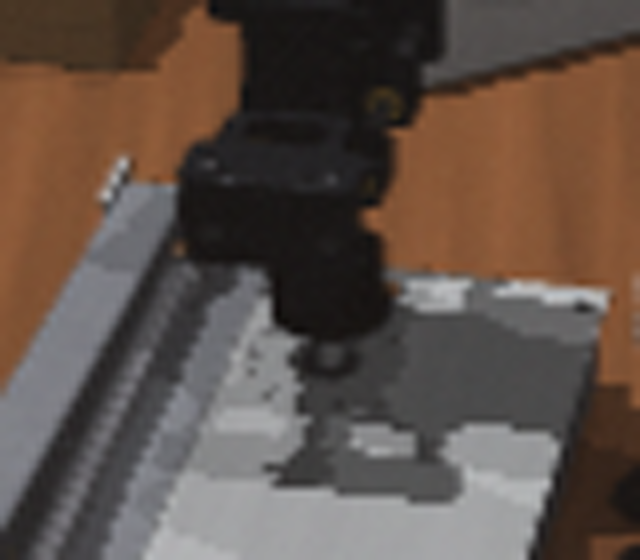

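```bash
python3 - <<'E'
from led import *
d=dict(np.load("side12.npz")); g=d["img"].mean(2); np.set_printoptions(linewidth=220)
print(g[149:168,312:335].astype(int))
p=pose()[0]
for z in(.077,.05): print(proj(d,[p[0],p[1],z]))
E
```

```text
[[ 23  23  24  24  23  23  22  22  24  23  25  26  24  24  24  23  27  52  88  89  90  93  95]
 [ 23  25  22  23  23  23  23  24  23  26  30  29  27  23  20  23  20  36  72  88  90  93  96]
 [ 21  23  24  24  25  22  24  24  23  24  27  30  24  23  22  21  22  35  72  89  93  93  96]
 [ 25  24  23  23  22  23  23  22  23  24  22  23  23  23  24  26  20  34  71  89  93  94  95]
 [ 75  57  53  32  23  22  22  23  23  24  23  24  25  23  22  21  21  32  70  92  95  93  89]
 [108 109 101  44  20  22  23  25  23  25  22  23  22  23  22  19  20  37  80  98 100 100 100]
 [110 109 103  72  19  22  25  23  23  23  22  22  22  21  21  23  20  27  55  80 110 160 162]
 [113 110  83  59  21  23  23  22  23  25  23  24  23  21  20  20  20  24  33  59  86 138 140]
 [111 116 123 115  23  23  25  23  23  23  24  22  21  20  22  18  20  21  26  74 134 137 138]
 [107 114 152 133  24  23  25  24  23  23  23  23  21  20  23  21  21  21  28  52  67  90 143]
 [114 130 153 133  23  21  22  22  21  21  21  22  23  20  20  21  21  21  32  60  61  63  72]
 [121 153 154 138  56  21  22  20  23  22  21  22  23  22  21  21  22  28  49  60  64  75  76]
 [133 150 131 108 103  88  35  20  21  21  21  23  20  20  23  24  38  48  60  60  65  77  77]
 [150 139 140 136 139 137 128  93  60  27  28  27  28  34  38  50  60  59  55  49  74  78  77]
 [145 115 139 139 141 140 125  62  42  35  55  63  56  42  49  60  62  59  59  61  66  76  76]
 [144 102 116 140 140 124  65  49  30  36  55  65  56  33  36  52  60  61  61  61  67  77  77]
 [138 136 138 140 139 126  57  39  28  33  51  59  43  30  36  55  60  62  61  61  65  77  76]
 [140 101 139 139 140 140 125  54  33  31  30  30  29  33  47  61  60  61  63  65  77  76  76]
 [139 136 140 138 141 141 126  62  57  50  50  43  48  60  61  60  60  62  61  65  76  75  75]]
[[321.51029603 157.70098574]]
[[321.71884119 164.47622466]]
```

```bash
python3 - <<'E'
from led import *
d=dict(np.load("side12.npz")); p=pose()[0]
e=np.array([np.cos(np.radians(-8)),np.sin(np.radians(-8))])
c=p[:2]-e*.0048
a=np.linspace(0,2*np.pi,721)
for z in(.0765,.0755):
    P=np.c_[c[0]+.025*np.cos(a),c[1]+.025*np.sin(a),np.full(721,z)]; q=proj(d,P); print(z,q.min(0),q.max(0))
for y in(-.2095,-.2113,-.213): print(y,proj(d,[.566,y,.05]))
E
```

```text
0.0765 [315.33622247 153.76169924] [330.54803255 162.29339027]
0.0755 [315.34666495 154.01394009] [330.55199644 162.54851275]
-0.2095 [[322.57285283 164.79097668]]
-0.2113 [[322.61243588 164.48145503]]
-0.213 [[322.64975349 164.18964757]]
```

```bash
python3 -m inch '[[-1.3,2,2.2,0,0,0],[0,2,0,0,0,0],[0,1,0,0,0,0],[0,1,0,0,0,0],[0,0,0,0,0,0],[0,0,0,0,0,0]]'
python3 -m inch '[[0,1,0,0,0,0],[0,1,0,0,0,0],[0,1,0,0,0,0],[0,0,0,0,0,0],[0,0,0,0,0,0]]'
cat >> led.py <<'E'
L+=[(1,[-1.3,9,2.2,0,0,0])]
E
python3 - <<'E'
from led import *
p,R,st=pose(); print(p,yawof(R),st["contact_force"],st["moment"])
p,R=cmd(); print(p,yawof(R)); 
E
```

```text
clock: 17.82
tool_pos: [0.5707, -0.2101, 0.0796]
eef_rot: [-0.464, 0.534, -0.533, 0.464]
contact_force: [0.3, 0.4, -0.5]
opening: 0.246
clock: 18.23
tool_pos: [0.5709, -0.2106, 0.0767]
eef_rot: [0.464, -0.533, 0.534, -0.464]
contact_force: [0.9, -1.0, -1.3]
opening: 0.246
[ 0.570876   -0.21058818  0.07666796] -97.9758380039611 [ 0.9061166  -0.97435882 -1.33411064] [-0.25994594 -0.08415086 -0.01431538]
[ 0.57081822 -0.21101747  0.077     ] -97.9546441738136
```

```bash
python3 -m inch '[[0,1,0,0,0,0],[0,0,0,0,0,0],[0,0,0,0,0,0]]'; python3 -m inch '[[0,1,0,0,0,0],[0,0,0,0,0,0],[0,0,0,0,0,0]]'
python3 - <<'E'
from led import *
p,R,st=pose(); print(p,yawof(R),st["contact_force"],st["moment"],st["opening"])
E
```

```text
clock: 18.48
tool_pos: [0.5709, -0.2106, 0.0758]
eef_rot: [0.464, -0.533, 0.534, -0.464]
contact_force: [0.1, -2.7, -0.3]
opening: 0.239
clock: 18.73
tool_pos: [0.5709, -0.2106, 0.0748]
eef_rot: [0.464, -0.533, 0.534, -0.464]
contact_force: [0.2, -1.5, 0.4]
opening: 0.243
[ 0.57088631 -0.21061942  0.07479826] -97.97869414594385 [ 0.21307814 -1.46283777  0.40249722] [-0.65144157  0.01121065  0.02405776] 0.24266443919452219
```

```bash
python3 - <<'E'
from led import *
from plant import r
d=r.snapshot("side"); np.savez("side13.npz",**d); crop(d,282,130,362,190,9,"pics/side13.png")
s=r.get_state(); print(s["contact_force"],s["moment"],s["opening"],s["joint_torque"])
g=d["img"].mean(2); np.set_printoptions(linewidth=220)
print(g[155:170,312:335].astype(int))
E
```

```text
[-0.46409505 -3.65300003 -0.12569248] [-0.66219544 -0.08961187  0.01128029] 0.24178171574696172 [-1.74945004e+00 -5.50874734e+01 -1.90494326e-01 -9.19350386e+00
 -5.04454728e-01  2.19934825e-01 -1.32314593e-02]
[[ 25  24  21  23  24  25  23  23  23  22  23  24  24  22  23  19  20  41  74 105 162 160 161]
 [ 39  37  31  24  23  24  24  23  24  22  23  23  23  23  23  21  23  40  62  84 138 144 169]
 [108 110  92  21  22  23  24  21  26  26  24  24  24  23  21  20  22  31  45  77 137 139 143]
 [107 112 130  20  23  23  22  22  24  22  24  23  21  20  23  21  21  34  60  85 137 141 156]
 [114 130 133  21  24  24  22  23  25  22  24  23  22  22  20  21  19  26  44  62  66  72  81]
 [117 142 140  63  24  23  24  24  22  22  25  23  22  22  20  21  20  22  38  65  76  76  78]
 [130 138 125  60  24  25  23  24  25  24  24  23  22  22  19  23  22  22  43  71  63  75  77]
 [139 137 124  57  21  21  21  24  22  23  24  21  20  21  20  23  21  29  46  48  76  77  78]
 [132 116 138 120  35  22  20  21  22  22  22  20  24  23  21  19  25  40  59  61  67  76  77]
 [130 104 117 140 119  33  20  20  22  21  21  23  22  22  22  27  43  60  61  62  67  77  75]
 [151 136 139 141 126  59  45  35  24  24  24  27  22  25  31  53  60  60  61  62  64  76  76]
 [140  95 140 140 126  61  61  55  33  27  29  28  27  33  46  58  61  61  63  66  76  76  75]
 [138 138 140 140 139 123  63  62  58  51  49  43  47  61  61  63  61  64  74  77  77  74  75]
 [138 139 141 132 118 126  63  62  60  60  61  60  60  62  61  61  64  74  77  77  75  75  75]
 [139 140 127  95 139 125  63  60  61  61  61  62  61  60  60  61  60  66  76  75  76  75  75]]
```

View pics/side13.png

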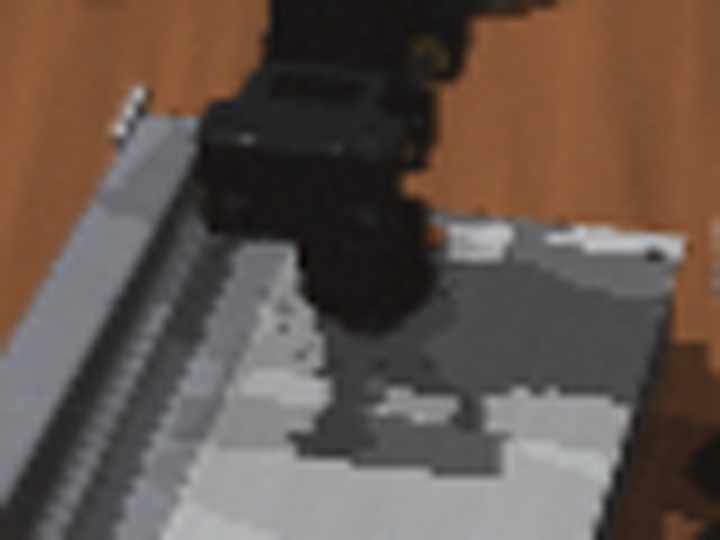

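```bash
python3 -m inch '[[0.7,0.7,0,0,0,0],[0,0,0,0,0,0],[0,0,0,0,0,0]]'
python3 - <<'E'
from led import *
p,R,st=pose(); print(p,yawof(R),st["contact_force"],st["moment"],st["opening"])
E
python3 -m inch '[[0,1.5,0,0,0,0],[0,1,0,0,0,0],[0,0,0,0,0,0],[0,0,0,0,0,0]]'
cat >> led.py <<'E'
L+=[(1,[.7,2+.7+2.5,0,0,0,0])]
E
python3 - <<'E'
from led import *
p,R,st=pose(); print(p,yawof(R),st["contact_force"],st["moment"],st["opening"]); print(cmd()[0])
E
```

```text
clock: 19.03
tool_pos: [0.5708, -0.2107, 0.074]
eef_rot: [-0.464, 0.533, -0.533, 0.464]
contact_force: [1.0, -2.4, 0.4]
opening: 0.244
[ 0.57077354 -0.21069842  0.07398974] -97.95528513846885 [ 0.95098492 -2.4108663   0.36036207] [-0.45324081 -0.01281443 -0.01598561] 0.2441372013769692
clock: 19.37
tool_pos: [0.5707, -0.2107, 0.0714]
eef_rot: [-0.464, 0.534, -0.533, 0.464]
contact_force: [0.1, -2.3, -0.0]
opening: 0.246
[ 0.57072973 -0.21074559  0.07137058] -97.95914487005676 [ 0.05967619 -2.30278438 -0.01181332] [-0.49251855 -0.01378412 -0.02950656] 0.2461237592393946
[ 0.57072134 -0.21171073  0.0718    ]
```

```bash
python3 -m inch '[[0.6,1,0,0,0,0],[0,1,0,0,0,0],[0,1,0,0,0,0],[0,1,0,0,0,0],[0,0,0,0,0,0],[0,0,0,0,0,0]]'
python3 -m inch '[[0,1,0,0,0,0],[0,1,0,0,0,0],[0,0,0,0,0,0],[0,0,0,0,0,0]]'
cat >> led.py <<'E'
L+=[(1,[.6,6,0,0,0,0])]
E
python3 - <<'E'
from led import *
p,R,st=pose(); print(p,yawof(R),st["contact_force"],st["moment"],st["opening"]); print(cmd()[0])
E
```

```text
clock: 19.87
tool_pos: [0.5705, -0.2109, 0.0673]
eef_rot: [-0.464, 0.534, -0.533, 0.464]
contact_force: [0.3, -0.1, -1.0]
opening: 0.244
clock: 20.2
tool_pos: [0.5707, -0.2111, 0.0655]
eef_rot: [-0.464, 0.534, -0.533, 0.464]
contact_force: [0.6, 0.7, -0.1]
opening: 0.251
[ 0.57068826 -0.2110532   0.06546912] -97.94741672118025 [ 0.62144621  0.65371403 -0.1000425 ] [ 0.01508606 -0.00495918 -0.01019164] 0.25125792012697407
[ 0.57063831 -0.21230496  0.0658    ]
```

Sideways force is gone and the knob is sliding down the shaft. I'll go on down to the spring.

```bash
for i in 1 2 3; do echo; done; python3 -m inch '[[0,1,0,0,0,0],[0,0,0,0,0,0],[0,0,0,0,0,0]]'; python3 -m inch '[[0,1,0,0,0,0],[0,0,0,0,0,0],[0,0,0,0,0,0]]'; python3 -m inch '[[0,1,0,0,0,0],[0,0,0,0,0,0],[0,0,0,0,0,0]]'; python3 -m inch '[[0,1,0,0,0,0],[0,0,0,0,0,0],[0,0,0,0,0,0]]' - 60
```

```text
clock: 20.45
tool_pos: [0.5707, -0.2111, 0.0648]
eef_rot: [-0.464, 0.533, -0.533, 0.464]
contact_force: [-1.2, -0.1, 2.9]
opening: 0.241
clock: 20.7
tool_pos: [0.5707, -0.2111, 0.0637]
eef_rot: [-0.464, 0.533, -0.533, 0.464]
contact_force: [-1.6, 1.9, 4.4]
opening: 0.242
clock: 20.95
tool_pos: [0.5707, -0.2111, 0.0626]
eef_rot: [-0.464, 0.534, -0.533, 0.464]
contact_force: [-1.4, 0.9, 5.7]
opening: 0.244
clock: 21.2
tool_pos: [0.5708, -0.2111, 0.0617]
eef_rot: [-0.464, 0.533, -0.533, 0.464]
contact_force: [-1.7, 1.6, 6.7]
opening: 0.245
```

```bash
python3 -m inch '[[0,0.8,0,0,0,0],[0,0,0,0,0,0],[0,0,0,0,0,0]]'; python3 -m inch '[[0,0.8,0,0,0,0],[0,0,0,0,0,0],[0,0,0,0,0,0]]'; python3 -m inch '[[0,0.8,0,0,0,0],[0,0,0,0,0,0],[0,0,0,0,0,0]]'
```

```text
clock: 21.45
tool_pos: [0.5708, -0.2111, 0.061]
eef_rot: [-0.464, 0.533, -0.533, 0.464]
contact_force: [-1.0, 2.3, 6.5]
opening: 0.247
clock: 21.7
tool_pos: [0.5708, -0.2112, 0.0607]
eef_rot: [0.464, -0.533, 0.534, -0.464]
contact_force: [-2.0, 2.9, 10.4]
opening: 0.242
clock: 21.95
tool_pos: [0.5709, -0.2111, 0.0606]
eef_rot: [0.464, -0.533, 0.534, -0.464]
contact_force: [-3.7, 2.9, 16.2]
opening: 0.252
```

```bash
python3 -m inch '[[0,0.4,0,0,0,0],[0,0,0,0,0,0],[0,0,0,0,0,0],[0,0,0,0,0,0]]'; python3 - <<'E'
from led import *
from plant import r
d=r.snapshot("side"); np.savez("side14.npz",**d); crop(d,240,120,400,260,5,"pics/side14.png")
e=r.snapshot("top"); cv2.imwrite("pics/top14.png",e["img"][:,:,::-1])
p,R,st=pose(); print(p,yawof(R),R[:,1],st["contact_force"],st["moment"],st["opening"])
E
```

```text
clock: 22.28
tool_pos: [0.5709, -0.2112, 0.0605]
eef_rot: [0.464, -0.533, 0.534, -0.464]
contact_force: [-3.9, 2.8, 17.2]
opening: 0.242
[ 0.57088282 -0.21118603  0.06050511] -97.95661342571134 [ 7.63559108e-04 -4.99688811e-06 -9.99999708e-01] [-4.03605971  2.15342969 18.06488164] [0.67923311 0.86993747 0.01202139] 0.24364786734345104
```

View pics/side14.png

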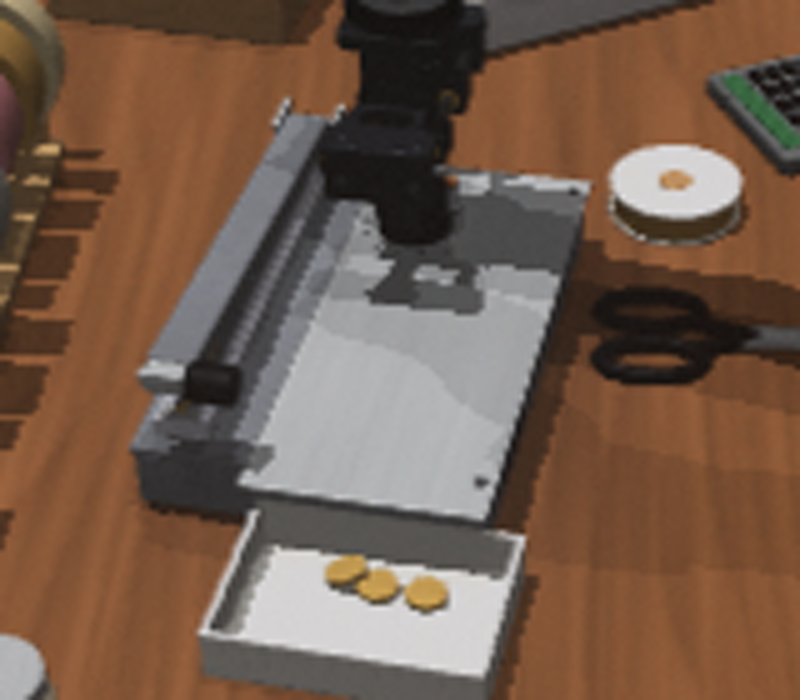

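View pics/top14.png

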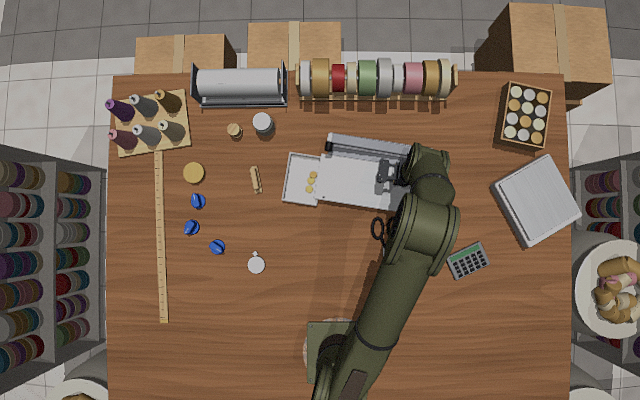

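The side crop shows the buttons in the tray at (347,571), (378,586) and (427,594). The deck is clear and the knob is down on its shaft at (415,225). In the top picture the scraper stands at (256,180) and the bystanders in view haven't moved. The knob's height no longer changes while the force rises to 17 N, so it is hard against its stop.

```bash
python3 -c "
from plant import r
print(r.finish_job())"
```

```text
the job is handed in; nothing more can be done
None
```

The job is done and handed in at about 22.5 s, with the arm still holding the knob and pressing it right down for the grub screw.

- **Buttons and scraper:** I swept all three buttons off the deck with the scraper block, and they lie in the tray. The scraper stands upright on the counter where it was at the start.
- **Knob:** I took the black knob, not one of the three blue look-alikes, and turned its nose to the shaft's flat, about -8° in the world frame. It slid onto the D-shaft with no search and almost no resistance.
- **Pressed down:** The spring force began at a tool height of about 65 mm and rose steadily to about 7 N. The knob then stopped hard at 60.5 mm, close to the 4.5 mm of travel expected. The push at hand-in was about 17–18 N, with the grip set to 60 N.
- **Last pictures:** The deck is clear and the visible bystanders are where they were. The arm hid the flat reel and part of the shears from the top camera, but the side camera shows them undisturbed.
- **Disagreements:** The two cameras differed by 3–6 mm in places. The knob also sat about 4–5 mm off-centre along its bar in the grip. I corrected for both from the side view and by feel. A sideways force of up to 4 N at first entry went away after a shift of about 1.3 mm. About 4 N of sideways force remained at the final press.

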